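Lay the tea tray for one

TASK

Lay the tea tray for one (left, right and behind as seen from the robot): stand the enamel mug on the tray's cork coaster with its handle to the right and hang the lidded infuser in it, then stand the small sugar container, now on top of the stack, on the tray close behind the mug and in line with it. Put the walnut spoon rest on the tray to the left of the mug, level with it, lengthwise along the tray's long sides and about two fingers' breadth clear of the mug, and lay the wooden tea spoon along the rest with its bowl in the dished end. Do not shift the other two containers or the funnel.

Things in the scene. Friction and masses are not known exactly. Their poses are not given: they have to be found in the camera images.
- tray: Shallow wooden tea tray, fixed to the counter, outside 250 (its x) by 310 (its y), origin at the centre of its underside. Floor top 8 mm above the origin; rim 8 mm wide all round, its top 16 mm above the origin (two thin brass carrying bars over the y ends reach 32 mm). Its x axis points away from the robot (within about 0.1 rad), y to the left.
- coaster: Round cork coaster, 80 mm diameter, 5 mm thick, fixed on the tray's floor in its right half; origin at the centre of its underside, axes parallel to the tray's.
- mug: Blue enamel mug, upright on the counter: 68 mm outer diameter, 72 mm high, wall 3 mm, inner diameter 62 mm. Origin at the centre of its underside, z up. The handle sticks out along the mug's -y, to 64 mm from the axis, between 14 and 62 mm height, 8 mm thick in x.
- infuser: Stainless lidded basket infuser, 78 mm high in all, standing upright; one rigid piece. Origin at the centre of its underside, z up. Basket tapering from 42 mm diameter at the foot to 50 mm at 52 mm height; flange 78 mm diameter, its underside at 52 mm height, 3 mm thick, to hang on a mug's rim; lid above it to 60 mm; round black knob 14 mm diameter from 64 to 78 mm height.
- spoon_rest: Walnut spoon rest lying flat: slab with rounded ends, 112 mm (its x) by 62 mm (its y), 10 mm thick, origin at the centre of its underside. The +x end is dished: a rim along the rounded edge (x above about 34 mm, 5 mm wide) rises 4 mm over the flat top, round a hollow centred at x = +25 mm; the -x end is open. The straight sides, at y = +-31 mm, run from x = -25 to +25 mm.
- spoon: Beech tea spoon lying flat, 105 mm long: round bowl 32 mm diameter, 9 mm high; round handle 9 mm thick along -x, ending 89 mm from the bowl's centre, axis 5.5 mm above the underside. Origin under the bowl's centre, z up. Balances about 25 mm behind the bowl's centre; hold it about 30 mm behind. Properly laid, the bowl's centre is over x = +25 mm of the rest, the handle towards its -x end.
- sugar_container: Small square clear container with a white lid, sugar cubes inside: 62 by 62 by 58 mm high, upright sides, closed; on top of the three-tier stack at the start. Origin at the centre of its underside, axes along its sides, z up.
- middle_container: Middle square clear container with a white lid, biscuits inside: 88 by 88 by 55 mm high, standing loose on the large one; a bystander. Origin at the centre of its underside.
- large_container: Large square clear container with a white lid, walnuts inside: 112 by 112 by 60 mm high, at the foot of the stack on the counter; a bystander. Origin at the centre of its underside.
- funnel: Aluminium funnel standing mouth down on the counter, 100 mm diameter, 105 mm high, with a narrow spout pointing up; a bystander. Origin at the centre of its mouth, on the counter.

How it is judged:
By the outcome, as a careful person would: the job done as asked, in the order asked, and still so for the second after the job is handed in, with the robot touching nothing.
It also fails if it takes over 128 s, if anything falls off the work surface, if the arm or the gripper's body presses on something with over 40 N, if the wrist force passes 120 N, or if a joint passes its speed limit or range.

ROBOT

A 6-joint arm with a two-finger parallel gripper is mounted at the origin on the work surface. World frame = base frame: x ahead of the robot, y to its left, z up, the work surface at z = 0. Lengths are in mm, angles in rad, forces in N, time in s.
With the tool pointing down it reaches from about 300 to 775 mm from the base axis. Payload 14.6 kg.
Tool frame: the origin (TCP) lies at the very end of the fingers, on their centre line; the grasp point (between the pads) lies 19 mm behind it; z points along the fingers, y is the direction in which the jaws open and shut (so a half turn about z gives the same grasp; the last joint's range is limited). The gripper opens to 94 mm and grips with 3 to 60 N. Pads are 16 mm wide; open, the fingers measure 119 mm over their backs; the gripper's body (75 mm by 177 mm) begins 78 mm behind the grasp point.
Start: joints at [1.2, 0.3, 1.521, -0, 1.321, -0.067], TCP at [164.529, 524.804, 205.446] pointing down, gripper open.
Joint ranges: [-3.03, 3.03], [-0.79, 2.21], [0.23, 2.52], [-1.04, 4.18], [0, 3.07], [-2.55, 2.55]. Speed limits (rad/s): [2.22, 2.22, 2.57, 3.14, 3.14, 3.14].

INTERFACE

Orientations are given as [roll, pitch, yaw] about the fixed x, y, z axes, in that order (R = Rz(yaw) Ry(pitch) Rx(roll)).
In Python, from cell import manip gives the robot as it stands.
- The arm moves only by the shell command python3 -m inch 'ROWS' [FORCE]. ROWS is a JSON object of lists of equal length, an entry for each row: "grip": the opening, from -1 (shut) to 1 (fully open), so that 0 is half open; "travel": the shift along the world's x, y, z in cm, a list of three; "turn": the turn, a rotation vector about the world's x, y, z in degrees, a list of three. A call has 1 to 10 rows; each row is the pose to reach, as a shift and turn from the pose measured when the call began; what a row does not reach only later rows make up. A row lasts 1/8 s, in which the tool goes at most 62.5 mm and 10.7 degrees, less where a joint would pass 70% of its speed; a pose out of reach is approached as far as the arm can. A call with a gripper value outside its range is refused whole. The fingers move at their own pace and stop on an object; FORCE is the grip in N (left out, the last holds). Time passes only in rows, so rows that repeat a pose let the fingers close. It gives the time, the measured TCP pose, the force and the opening at its end, in the units of the state.
- manip.read_state(): the state, without advancing time (a new reading comes with each control period).
- manip.camera(name): name is "scene" or "top" or "wrist"; returns (picture, depth): 420x560x3 uint8, red, green, blue; 420x560 float32, mm along the optical axis (not along the pixel's ray), 0 where there is no reading.
- manip.calibration(name): a dict with "fx", "fy", "cx", "cy" (pixels), "world_from_camera" (4x4, takes a point from camera to world coordinates). Camera axes: x right, y up, looking along -z (the intrinsics and any distortion apply to the point x, -y, -z); pixel columns grow to the right and rows downward; lengths in mm; the calibration is good to about 2 mm. A picture is of the moment at which its call begins: read the wrist's pose just before it. calibration takes no time and is no camera call; for the wrist camera it gives the pose at the moment of the call.
- manip.sign_off(): hands the job in, once; it reports no verdict.
Trained networks look in the newest picture that a camera, given by its name, has taken for a name from the list of things; names that differ only in an ending like _2 or _b are one class to them, and where a whole thing is asked for, a point or a joint stands for the part that bears it (a point fixed in the world has none). Each returns a list of dicts, best first, with "p" (0 to 1); they miss things now and then, are a little off and sometimes report something else, mostly with a low value. They report only what shows in the picture. A call takes as long as a camera call.
- manip.look_for(camera, label): "bbox" ([left, top, right, bottom] in pixels, round what is visible of it).
The state is a dict: "clock": time; "joints": joint angles; "qd": joint speeds; "effort": joint torques, N m; "eef_pos": TCP position; "eef_rot": TCP orientation; "wrist_force": force on the tool from outside, world axes, zero at the start; "moment": the same for the moment, N m; "finger_gap": finger opening in mm.
Only numpy, scipy, OpenCV 4.12 (cv2) and the standard library are available. Lean on these libraries where they do the work, as an engineer would, in place of code of your own. Each camera call takes 0.05 s, during which the arm holds its last target.

## Working session

There is one attempt and no reset: what is moved stays moved. The work goes in short steps, Python scripts to look and compute and a shell command to move; the robot and the scene stay as the last step left them, time stands still between calls to the robot, and variables do not carry over. Pictures are saved under pics/ and viewed, and the job is handed in when it is done.

```bash
ls; mkdir -p pics; python3 - <<'E'
from cell import manip
import cv2
print(manip.read_state())
for n in ["scene","top","wrist"]:
    p,d=manip.camera(n); cv2.imwrite(f"pics/{n}0.png",p[:,:,::-1]); 
    c=manip.calibration(n); print(n,{k:(v if k!="world_from_camera" else [[round(float(x),3) for x in r] for r in v]) for k,v in c.items()})
E
```

```text
pics
{'clock': 0.0, 'joints': array([ 1.20038814e+00,  3.00508657e-01,  1.52156540e+00, -1.35658610e-05,
        1.32069088e+00, -6.66007412e-02]), 'qd': array([-0.00082817,  0.00206827,  0.00042765, -0.00034204,  0.00025586,
        0.00072186]), 'effort': array([-2.75605358e-03, -5.31795931e+01, -3.52746928e+01,  7.07147084e-02,
        2.43282382e-02, -1.09408475e-04]), 'eef_pos': array([164.44958812, 524.57214915, 204.87236115]), 'eef_rot': array([-3.14042210e+00, -6.49063043e-05,  2.83778853e+00]), 'wrist_force': array([-0.03176327,  0.36857226, -0.32564832]), 'moment': array([ 0.01133437, -0.00449541,  0.04745385]), 'finger_gap': 94.12574871996217}
scene {'fx': 541.9327430459182, 'fy': 541.9327430459182, 'cx': 275.00206125699793, 'cy': 217.32534881503656, 'world_from_camera': [[-0.094, -0.718, 0.69, 1412.524], [0.996, -0.065, 0.068, 76.109], [-0.004, 0.693, 0.721, 1085.377], [0.0, 0.0, 0.0, 1.0]]}
top {'fx': 515.2828072030755, 'fy': 515.2828072030755, 'cx': 275.9428093236383, 'cy': 205.48455222815227, 'world_from_camera': [[-0.005, 0.991, -0.135, 279.651], [-1.0, -0.004, 0.004, 19.424], [0.004, 0.135, 0.991, 1607.569], [0.0, 0.0, 0.0, 1.0]]}
wrist {'fx': 360.12796692131684, 'fy': 360.12796692131684, 'cx': 280.238161587556, 'cy': 203.73764580329558, 'world_from_camera': [[0.299, -0.916, -0.267, 87.706], [0.954, 0.287, 0.084, 549.019], [-0.0, -0.28, 0.96, 384.331], [0.0, 0.0, 0.0, 1.0]]}
```

View pics/scene0.png

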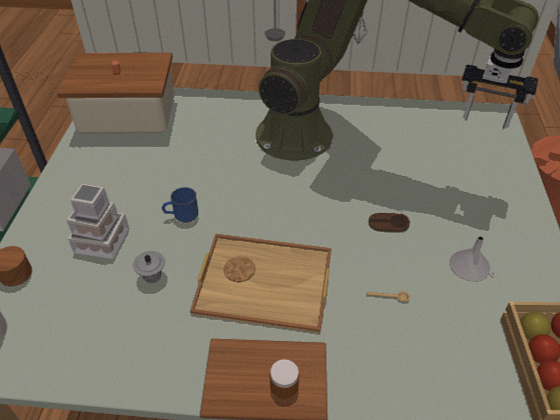

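View pics/top0.png

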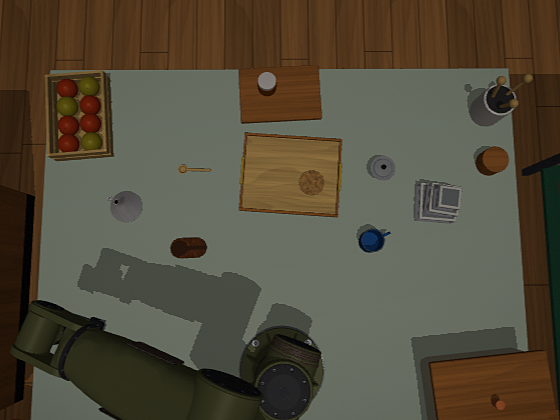

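View pics/wrist0.png

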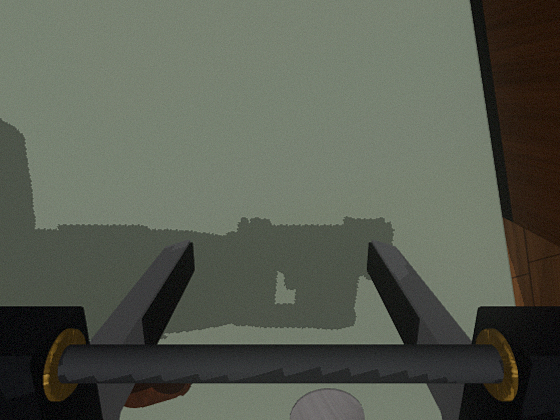

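```bash
cat > h.py <<'E'
import numpy as np, cv2
from cell import manip
def cap(n,name=None):
    s=manip.read_state(); c=manip.calibration(n); p,d=manip.camera(n)
    if name: cv2.imwrite(f"pics/{name}.png",p[:,:,::-1])
    return p,d,c,s
def cloud(d,c):
    v,u=np.mgrid[0:d.shape[0],0:d.shape[1]]
    X=np.stack([(u-c["cx"])/c["fx"]*d,-(v-c["cy"])/c["fy"]*d,-d],-1)
    M=np.array(c["world_from_camera"]); W=X@M[:3,:3].T+M[:3,3]
    W[d<=0]=np.nan; return W
def proj(P,c):
    M=np.linalg.inv(np.array(c["world_from_camera"])); P=np.atleast_2d(P)
    q=P@M[:3,:3].T+M[:3,3]; z=-q[:,2]
    return np.stack([c["cx"]+c["fx"]*q[:,0]/z, c["cy"]-c["fy"]*q[:,1]/z],-1)
def onplane(uv,z,c):
    uv=np.atleast_2d(np.asarray(uv,float)); M=np.array(c["world_from_camera"])
    r=np.stack([(uv[:,0]-c["cx"])/c["fx"],-(uv[:,1]-c["cy"])/c["fy"],-np.ones(len(uv))],-1)@M[:3,:3].T
    t=(z-M[2,3])/r[:,2]; return M[:3,3]+t[:,None]*r
E
python3 - <<'E'
from h import *
np.set_printoptions(precision=1,suppress=True)
names="tray coaster mug infuser spoon_rest spoon sugar_container middle_container large_container funnel".split()
for cam in ["top","scene"]:
    p,d,c,s=cap(cam); W=cloud(d,c)
    np.savez(f"{cam}0.npz",p=p,d=d,W=W)
    t=W[...,2]; print(cam,"table z",np.nanmedian(t[np.abs(t)<15]))
    for n in names:
        L=manip.look_for(cam,n)
        for l in L[:2]:
            b=np.round(l["bbox"]).astype(int); w=W[b[1]:b[3]+1,b[0]:b[2]+1].reshape(-1,3); w=w[w[:,2]>3.5]
            if len(w)<3: print(n,l['p'],b);continue
            print(n,round(l["p"],2),b,"min",np.nanpercentile(w,2,axis=0),"max",np.nanpercentile(w,98,axis=0))
E
```

```text
top table z 0.9664976666239227
tray 0.56 [240 133 344 216] min [ 471.9 -186.9    3.9] max [721.  118.3  24.9]
tray 0.41 [422 180 458 216] min [ 455.  -521.1    6.5] max [ 563.8 -431.   178.2]
coaster 0.74 [297 169 324 196] min [ 527.1 -139.1    4. ] max [613.1 -54.1  20.8]
mug 0.9 [360 228 389 252] min [ 350.7 -333.     3.6] max [ 421.2 -240.7   77.4]
mug 0.25 [110 188 140 225] min [447.4 439.8   3.9] max [548.9 528.7 104.2]
infuser 0.76 [373 155 394 180] min [ 571.5 -352.7    4.4] max [ 655.1 -285.9   76.8]
spoon 0.55 [178 163 208 171] min [607.5 229.5   3.7] max [634.8 321.5  16.4]
sugar_container 0.79 [432 188 458 214] min [ 457.4 -508.4   96.1] max [ 524.3 -441.4  178.6]
middle_container 0.58 [420 182 461 216] min [ 455.1 -533.5    7.5] max [ 556.7 -425.9  178.2]
funnel 0.94 [109 189 142 220] min [455.9 438.2   4.7] max [548.6 530.5 104.3]
scene table z -0.016858321209838323
tray 0.59 [189 234 333 333] min [ 473.8 -184.7    3.9] max [726.7 118.5  21.7]
coaster 0.61 [227 259 257 285] min [ 538.6 -128.     5. ] max [619.  -51.8  17.2]
mug 0.81 [162 186 203 222] min [ 336.5 -327.3    4.3] max [ 419.5 -239.2   73.7]
infuser 0.56 [131 254 166 279] min [ 580.4 -349.5    4.5] max [ 642.7 -278.6   77.6]
spoon_rest 0.97 [368 214 411 233] min [341.1 235.1   4.3] max [400.9 337.1  14.8]
spoon 0.67 [368 292 412 303] min [604.  224.3   3.7] max [632.1 321.4  12.5]
sugar_container 0.59 [ 70 184 107 220] min [ 470.3 -521.9  108.7] max [ 534.5 -439.6  176.1]
middle_container 0.96 [ 67 203 118 240] min [ 473.2 -529.1   50.2] max [ 552.5 -424.1  164.2]
large_container 0.98 [ 70 215 128 260] min [ 462.6 -530.7    4.9] max [ 560.8 -418.5  120.3]
funnel 0.6 [448 232 494 281] min [433.3 439.6   3.9] max [545.3 533.1 102.5]
```

```bash
python3 -m inch '{"grip":[1,1,1,1,1,1,1],"travel":[[6,-2,2],[11,-6,3],[16,-10,3],[20,-14,3],[23,-19,3],[24,-25,3],[25,-31,3]],"turn":[[0,0,-5],[0,0,-12],[0,0,-20],[0,0,-28],[0,0,-36],[0,0,-44],[0,0,-53]]}' 20
```

```text
clock: 2.12
eef_pos: [414.7, 212.9, 235.4]
eef_rot: [3.142, 0.0, 1.908]
wrist_force: [0.2, 0.4, 0.8]
finger_gap: 93.9
```

```bash
python3 -m inch '{"grip":[1,1,1,1,1,1,1,1,1,1],"travel":[[0,-6,0],[0,-12,0],[0,-18,0],[0,-24,0],[-1,-30,-1],[-2,-36,-1],[-3,-42,-2],[-3,-48,-2],[-3,-49,-2],[-3,-49,-2]],"turn":[[0,0,0],[0,0,0],[0,0,0],[0,0,0],[0,0,0],[0,0,0],[0,0,0],[0,0,0],[0,0,0],[0,0,0]]}'
```

```text
clock: 3.38
eef_pos: [384.6, -277.0, 215.2]
eef_rot: [-3.142, -0.0, 1.907]
wrist_force: [0.1, 0.3, 0.8]
finger_gap: 93.8
```

```bash
python3 - <<'E'
from h import *
p,d,c,s=cap("wrist","w1"); print(s["eef_pos"],s["eef_rot"],s["clock"],manip.look_for("wrist","mug")[:1])
E
```

```text
[ 384.59265393 -277.01691263  215.20278342] [-3.14157215e+00 -4.71954224e-04  1.90693455e+00] 3.375 [{'bbox': [242.2, 138.3, 317.8, 240.3], 'p': 0.97}]
```

View pics/w1.png

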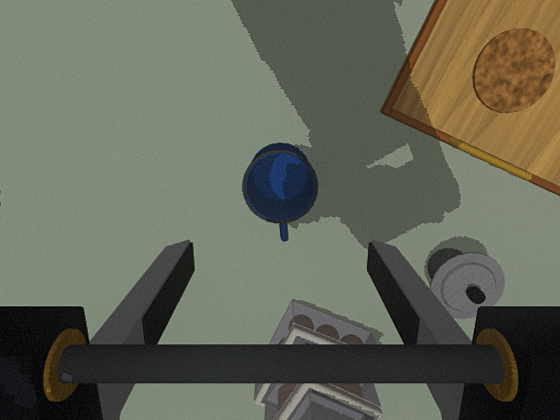

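```bash
cat >> h.py <<'E'
from scipy.optimize import minimize
def ring(r,z,n=48,c=(0,0)):
    a=np.linspace(0,2*np.pi,n,endpoint=False); return np.stack([c[0]+r*np.cos(a),c[1]+r*np.sin(a),np.full(n,z)],-1)
def box(x0,x1,y0,y1,z0,z1):
    return np.array([[x,y,z] for x in(x0,x1) for y in(y0,y1) for z in(z0,z1)],float)
PARTS={
"mug":[np.vstack([ring(34,0),ring(34,72)]),box(-4,4,-64,-33,14,62)],
"infuser":[np.vstack([ring(21,0),ring(25,52)]),np.vstack([ring(39,52),ring(39,55)]),ring(7,71)],
"spoon":[np.vstack([ring(16,9),ring(12,2)]),box(-89,0,-4.5,4.5,3,8)],
"spoon_rest":[np.vstack([ring(31,0,c=(25,0)),ring(31,0,c=(-25,0)),ring(31,10,c=(-25,0)),ring(31,14,c=(25,0))])],
"coaster":[ring(40,5)],
"tray":[box(-125,125,-155,155,0,16)],
"sugar":[box(-31,31,-31,31,0,58)],
}
def render(parts,pose,z,c,shape,S=4):
    x,y,th=pose; R=np.array([[np.cos(th),-np.sin(th)],[np.sin(th),np.cos(th)]])
    m=np.zeros((shape[0]*S,shape[1]*S),np.uint8)
    for P in parts:
        Q=P.copy(); Q[:,:2]=Q[:,:2]@R.T+[x,y]; Q[:,2]+=z
        uv=(proj(Q,c)+.5)*S-.5
        cv2.fillConvexPoly(m,cv2.convexHull(np.round(uv).astype(np.int32)),1)
    return cv2.resize(m.astype(np.float32),(shape[1],shape[0]),interpolation=cv2.INTER_AREA)
def fit(name,mask,pose,z,c,roi,ignore=None,S=4):
    l,t,r,b=roi; c=dict(c); c["cx"]-=l; c["cy"]-=t
    mk=mask[t:b,l:r].astype(np.float32); w=np.ones_like(mk) if ignore is None else 1-ignore[t:b,l:r].astype(np.float32)
    f=lambda q:(np.abs(render(PARTS[name],(q[0],q[1],q[2]/50),z,c,mk.shape,S)-mk)*w).sum()/mk.sum()
    q0=np.array([pose[0],pose[1],pose[2]*50])
    for st in (10,3):
        sx=np.vstack([q0]+[q0+st*e for e in np.eye(3)])
        r_=minimize(f,q0,method="Nelder-Mead",options=dict(initial_simplex=sx,xatol=.05,fatol=1e-5,maxiter=300)); q0=r_.x
    return (q0[0],q0[1],q0[2]/50),r_.fun
E
python3 - <<'E'
from h import *
p,d,c,s=cap("wrist")
hsv=cv2.cvtColor(p,cv2.COLOR_RGB2HSV)
m=((hsv[...,0]>100)&(hsv[...,0]<130)&(hsv[...,1]>110)).astype(np.uint8)
m[:130]=0;m[250:]=0;m[:,:225]=0;m[:,335:]=0
n,l,st,ce=cv2.connectedComponentsWithStats(m); k=1+np.argmax(st[1:,4]); m=(l==k).astype(np.uint8);print(st[k])
print(fit("mug",m,(385,-277,.34),0,c,(220,120,340,260)))
# tray+coaster in top
p,d,c,s=cap("top"); hsv=cv2.cvtColor(p,cv2.COLOR_RGB2HSV)
print(hsv[160,260],hsv[182,312],hsv[225,290],hsv[134,290],hsv[170,191])
big=cv2.resize(p[120:230,170:410],None,fx=3.3,fy=3.3,interpolation=cv2.INTER_CUBIC); cv2.imwrite("pics/topz.png",big[:,:,::-1])
E
```

```text
[ 245  153   70   69 3608]
((np.float64(383.90612495211155), np.float64(-273.22258612372013), np.float64(0.296105209537443)), np.float64(0.34283190965652466))
[ 18 142 138] [ 16 160 116] [ 47  29 125] [ 58  26 129] [ 18 160 123]
```

View pics/topz.png

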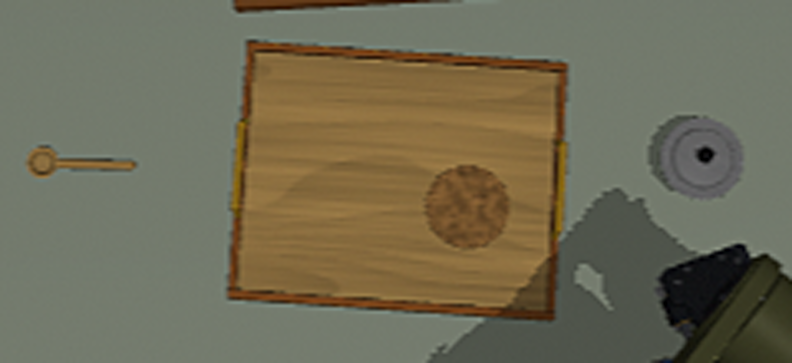

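```bash
cat > m1.py <<'E'
from h import *
def biggest(m,roi):
    l,t,r,b=roi; q=np.zeros(m.shape,np.uint8); q[t:b,l:r]=m[t:b,l:r]
    q=cv2.morphologyEx(q,cv2.MORPH_CLOSE,np.ones((3,3),np.uint8))
    n,lab,st,ce=cv2.connectedComponentsWithStats(q); k=1+np.argmax(st[1:,4]); m=(lab==k).astype(np.uint8)
    cs,_=cv2.findContours(m,cv2.RETR_EXTERNAL,cv2.CHAIN_APPROX_NONE); cv2.drawContours(m,cs,-1,1,-1); return m,st[k]
def overlay(p,name,pose,z,c,fn,crop,k=3):
    r=(render(PARTS[name],pose,z,c,p.shape[:2],2)>.5).astype(np.uint8); o=p.copy()
    cs,_=cv2.findContours(r,cv2.RETR_EXTERNAL,cv2.CHAIN_APPROX_NONE); cv2.drawContours(o,cs,-1,(255,0,255),1)
    l,t,rr,b=crop; o=cv2.resize(o[t:b,l:rr],None,fx=k,fy=k,interpolation=cv2.INTER_NEAREST); cv2.imwrite("pics/"+fn,o[:,:,::-1])
E
python3 - <<'E'
from m1 import *
p,d,c,s=cap("wrist"); P=p.astype(int)
m,st=biggest(((P[...,2]-P[...,0])>12).astype(np.uint8),(225,130,335,250)); print(st)
po,e=fit("mug",m,(385,-275,.34),0,c,(220,120,340,260)); print("mug",np.round(po,3),e)
overlay(p,"mug",po,0,c,"mugfit.png",(200,100,380,270))
for cam,roi,roc in(("top",(225,120,355,225),(290,160,335,202)),("scene",(185,228,338,335),None)):
    p,d,c,s=cap(cam); hsv=cv2.cvtColor(p,cv2.COLOR_RGB2HSV)
    m,st=biggest((hsv[...,1]>75).astype(np.uint8),roi); print(st)
    po,e=fit("tray",m,(598,-33,-.07),0,c,roi); print(cam,"tray",np.round(po,3),e)
E
```

```text
[ 244  143   70   99 4342]
mug [ 384.354 -273.316    0.404] 0.09097175300121307
[ 239  132  103   85 7782]
top tray [ 5.97195e+02 -3.35690e+01 -7.20000e-02] 0.017524415627121925
[  190   234   141    99 10653]
scene tray [ 5.96347e+02 -3.30730e+01 -7.10000e-02] 0.02325635962188244
```

View pics/mugfit.png

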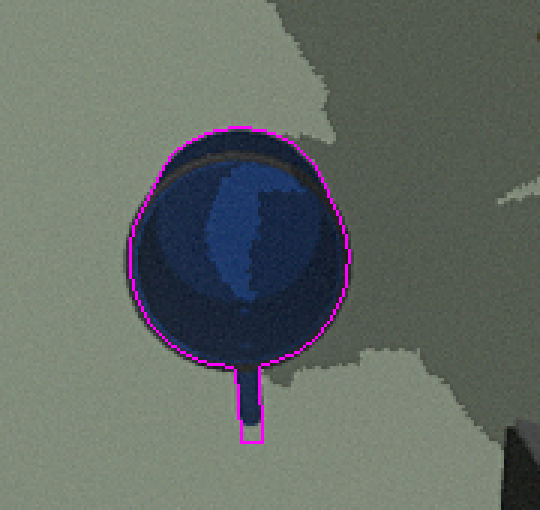

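```bash
python3 -m inch '{"grip":[1,1,1,1,1,-0.2,-0.2,-0.2,-0.2,-0.2],"travel":[[-0.1,0.35,-5],[-0.1,0.35,-11],[-0.1,0.35,-16],[-0.1,0.35,-18.5],[-0.1,0.35,-18.5],[-0.1,0.35,-18.5],[-0.1,0.35,-18.5],[-0.1,0.35,-18.5],[-0.1,0.35,-18.5],[-0.1,0.35,-18.5]],"turn":[[0,0,3],[0,0,3],[0,0,3],[0,0,3],[0,0,3],[0,0,3],[0,0,3],[0,0,3],[0,0,3],[0,0,3]]}' 25
```

```text
clock: 4.97
eef_pos: [384.2, -273.2, 31.4]
eef_rot: [3.141, 0.001, 1.961]
wrist_force: [-0.8, 0.6, 8.0]
finger_gap: 66.7
```

```bash
python3 - <<'E'
from m1 import *
p,d,c,s=cap("wrist","w2"); print(s)
for cam,roi in(("top",(290,160,335,202)),("scene",(215,250,265,290))):
    p,d,c,s=cap(cam); P=p.astype(int)
    l,t,r,b=roi; k=8
    cv2.imwrite(f"pics/co_{cam}.png",cv2.resize(p[t:b,l:r],None,fx=k,fy=k,interpolation=cv2.INTER_NEAREST)[:,:,::-1])
    print(onplane([[312,182]] if cam=="top" else [[239.5,268.5]],13,c))
E
```

```text
{'clock': 4.975, 'joints': array([-6.95919167e-01,  3.61495267e-01,  1.89788694e+00,  2.54500265e-05,
        8.80634147e-01, -1.08649896e+00]), 'qd': array([ 0.00030608, -0.00045738, -0.00152213, -0.00055596,  0.0030606 ,
        0.00012131]), 'effort': array([ 1.86153740e-02, -4.48031723e+01, -2.54163158e+01,  1.73436929e-01,
       -5.22529967e-01,  3.22723528e-02]), 'eef_pos': array([ 384.17586603, -273.21962384,   31.4060882 ]), 'eef_rot': array([3.14084136e+00, 1.38587850e-03, 1.96135941e+00]), 'wrist_force': array([-0.78354443,  0.5650303 ,  8.00587311]), 'moment': array([ 0.03456693,  0.50142099, -0.02112812]), 'finger_gap': 66.68132500288321}
[[ 570.58349732 -101.07148992   13.        ]]
[[572.13921636 -96.85248721  13.        ]]
```

View pics/w2.png

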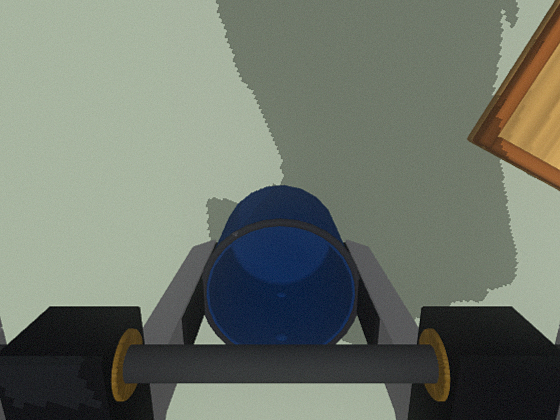

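View pics/co_top.png

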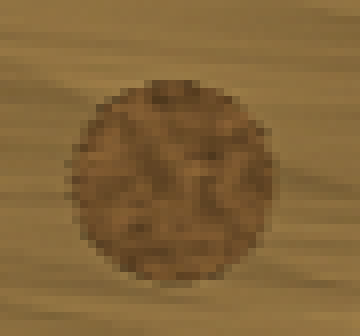

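View pics/co_scene.png

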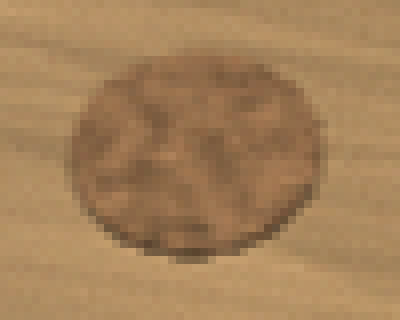

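```bash
python3 -m inch '{"grip":[-0.2,-0.2,-0.2,-0.2,-0.2,-0.2,-0.2,-0.2],"travel":[[0,0,2],[0,0,6],[2,1,9],[5,3,10.5],[8,4,11],[9,4,11],[9,4,11],[9,4,11]],"turn":[[0,0,0],[0,0,0],[0,0,-6],[0,0,-14],[0,0,-21],[0,0,-26.5],[0,0,-26.5],[0,0,-26.5]]}'
```

```text
clock: 6.12
eef_pos: [473.6, -233.2, 141.2]
eef_rot: [3.141, 0.001, 1.501]
wrist_force: [0.4, 0.5, -1.4]
finger_gap: 66.2
```

```bash
python3 - <<'E'
from m1 import *
for cam,uv in(("top",[311.2,182.2]),("scene",[239.1,267.6])):
    print(onplane(uv,13,manip.calibration(cam)))
p,d,c,s=cap("wrist","w3"); print(s["eef_pos"],s["eef_rot"],s["wrist_force"]); print(manip.look_for("wrist","coaster")[:1])
E
```

```text
[[569.95557394 -98.54720457  13.        ]]
[[569.36900729 -98.25805884  13.        ]]
[ 473.62762192 -233.24741209  141.23990108] [3.14136247e+00 1.15610174e-03 1.50078562e+00] [ 0.41227985  0.47014387 -1.44230869]
[{'bbox': [338.4, 0.9, 444.8, 73.0], 'p': 0.74}]
```

View pics/w3.png

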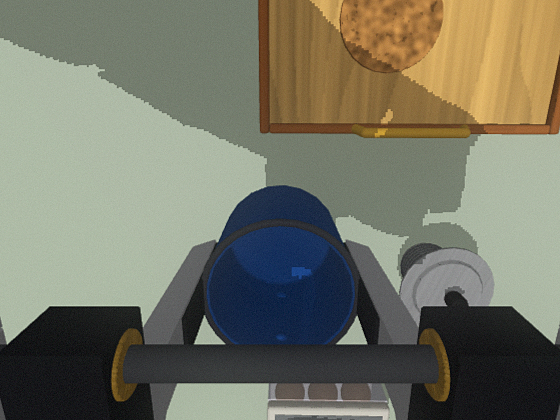

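```bash
python3 - <<'E'
from h import *
c=manip.calibration("wrist"); np.set_printoptions(precision=1,suppress=True)
print(onplane([[340.5,20],[443.5,20],[388,71.5],[392,20]],13,c)); print("tray corner/edges z16",onplane([[260,132],[550,132],[260,20]],16,c))
th=-.0715;R=np.array([[np.cos(th),-np.sin(th)],[np.sin(th),np.cos(th)]])
print(np.array([596.8,-33.3])+R@[-125,-155],np.array([596.8,-33.3])+R@[125,-155], R.T@(np.array([569.7,-98.4])-[596.8,-33.3]))
E
```

```text
[[ 531.5  -96.9   13. ]
 [ 611.2 -102.6   13. ]
 [ 568.7 -137.2   13. ]
 [ 571.3  -99.8   13. ]]
tray corner/edges z16 [[ 462.1 -177.3   16. ]
 [ 703.2 -194.6   16. ]
 [ 469.4  -93.1   16. ]]
[ 461. -179.] [ 710.4 -196.8] [-22.4 -66.9]
```

```bash
python3 -m inch '{"grip":[-0.2,-0.2,-0.2,-0.2,-0.2,-0.2,-0.2,-0.2,-0.2,-0.2],"travel":[[3,4,0],[6,8,0],[9,12.5,0],[9.67,13.52,-1],[9.67,13.52,-4],[9.67,13.52,-7],[9.67,13.52,-8.8],[9.67,13.52,-9.4],[9.67,13.52,-9.65],[9.67,13.52,-9.7]],"turn":[[0,0,0],[0,0,0],[0,0,0],[0,0,0],[0,0,0],[0,0,0],[0,0,0],[0,0,0],[0,0,0],[0,0,0]]}'
```

```text
clock: 7.48
eef_pos: [570.8, -98.4, 45.1]
eef_rot: [3.14, 0.001, 1.5]
wrist_force: [-0.2, -0.5, -1.6]
finger_gap: 65.9
```

```bash
python3 -m inch '{"grip":[-0.2,-0.2,0.1,0.3,0.5,0.8,1],"travel":[[0,0,-0.05],[0,0,-0.05],[0,0,0],[0,0,0],[0,0,0],[0,0,0],[0,0,0]],"turn":[[0,0,0],[0,0,0],[0,0,0],[0,0,0],[0,0,0],[0,0,0],[0,0,0]]}'
```

```text
clock: 8.35
eef_pos: [570.8, -98.3, 45.2]
eef_rot: [3.14, 0.002, 1.5]
wrist_force: [-0.4, 0.1, -0.3]
finger_gap: 87.0
```

```bash
python3 -m inch '{"grip":[1,1,1,1],"travel":[[0,0,4],[0,0,10],[0,0,16],[0,0,18]],"turn":[[0,0,0],[0,0,0],[0,0,0],[0,0,0]]}'
```

```text
clock: 8.85
eef_pos: [571.7, -98.6, 229.4]
eef_rot: [3.134, 0.002, 1.5]
wrist_force: [-0.2, 0.2, 0.0]
finger_gap: 94.1
```

```bash
python3 - <<'E'
from m1 import *
p,d,c,s=cap("wrist","w4"); P=p.astype(int); print(s["eef_pos"])
m,st=biggest(((P[...,2]-P[...,0])>0).astype(np.uint8),(215,120,345,270)); print(st)
po,e=fit("mug",m,(570.5,-98,-.07),13,c,(210,110,350,280)); print("mug",np.round(po,3),e)
overlay(p,"mug",po,13,c,"mugfit2.png",(150,80,410,280))
print(proj([[570.3+41*np.cos(a),-98+41*np.sin(a),13] for a in (0,3.14,1.57)],c))
E
```

```text
[571.66960955 -98.55029976 229.40029401]
[ 241  145   74   99 4581]
mug [ 5.71775e+02 -9.91210e+01 -6.00000e-02] 0.051696524024009705
[[313.02081089 171.60206281]
 [239.827958   176.81171857]
 [273.60695483 137.21380524]]
```

View pics/mugfit2.png

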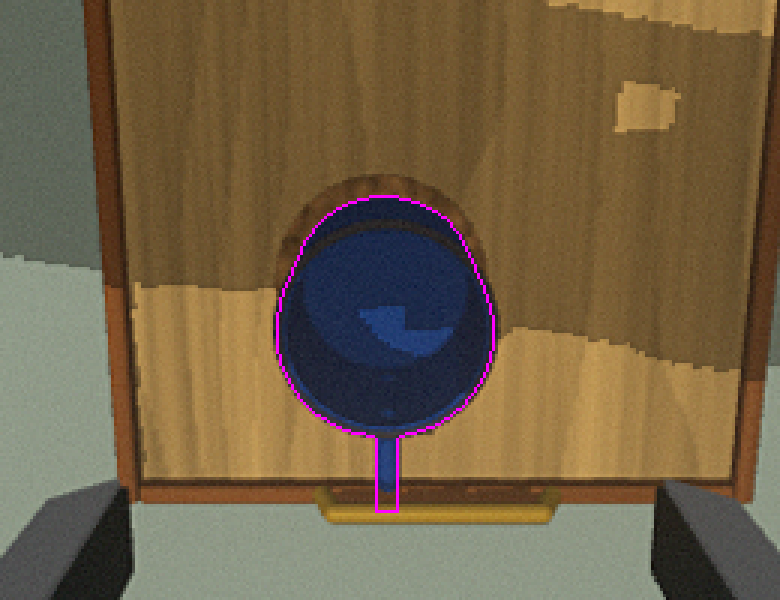

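```bash
python3 -m inch '{"grip":[1,1,1,1,1,1],"travel":[[1,-6,0],[2,-12,-1],[3,-18,-2],[4,-22,-3],[4,-22,-3],[4,-22,-3]],"turn":[[0,0,0],[0,0,0],[0,0,0],[0,0,0],[0,0,0],[0,0,0]]}'
```

```text
clock: 9.65
eef_pos: [611.8, -318.0, 199.6]
eef_rot: [3.134, 0.002, 1.5]
wrist_force: [0.1, 0.5, -0.2]
finger_gap: 93.9
```

```bash
python3 - <<'E'
from m1 import *
p,d,c,s=cap("wrist","w5"); print(s["eef_pos"],s["eef_rot"]); print(manip.look_for("wrist","infuser")[:1])
E
```

```text
[ 611.80775086 -318.02867738  199.61775754] [3.13406691e+00 1.98076473e-03 1.49992626e+00]
[{'bbox': [230.3, 148.2, 316.3, 224.5], 'p': 0.66}]
```

View pics/w5.png

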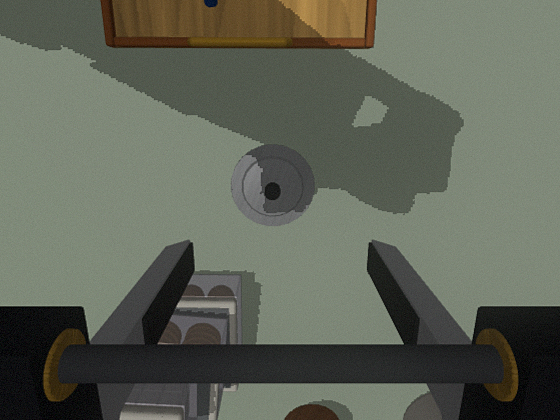

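```bash
python3 - <<'E'
from m1 import *
c=manip.calibration("wrist"); p=cv2.imread("pics/w5.png"); np.set_printoptions(precision=1,suppress=True)
g=cv2.cvtColor(p,cv2.COLOR_BGR2GRAY); l,t,r,b=255,175,290,207
k=(g[t:b,l:r]<35); v,u=np.nonzero(k); print(k.sum(),u.mean()+l,v.mean()+t,u.min()+l,u.max()+l,v.min()+t,v.max()+t)
print(onplane([[u.mean()+l,v.mean()+t]],72,c))
print(onplane([[(231+315.5)/2,185]],55,c),onplane([[231,186],[315.5,186],[272,143.5],[272,226.5]],55,c))
cv2.imwrite("pics/inf.png",cv2.resize(p[130:240,215:335],None,fx=5,fy=5,interpolation=cv2.INTER_NEAREST))
E
```

```text
206 271.80582524271847 191.01941747572815 265 279 183 199
[[ 607.3 -313.8   72. ]]
[[ 608.5 -312.4   55. ]] [[ 569.4 -310.5   55. ]
 [ 647.5 -316.2   55. ]
 [ 610.2 -274.3   55. ]
 [ 604.2 -353.    55. ]]
```

View pics/inf.png

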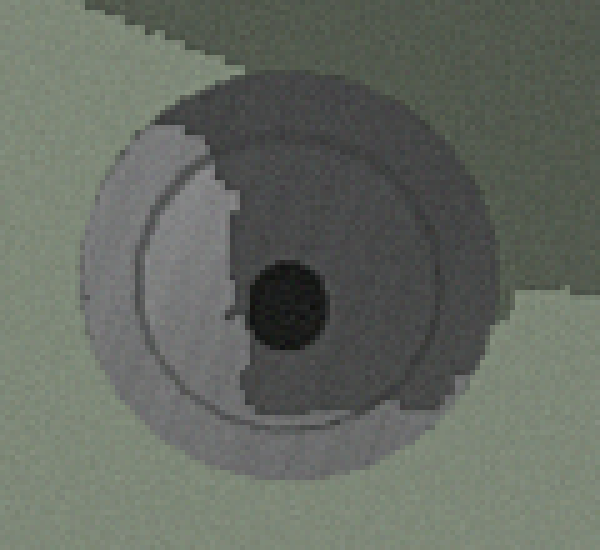

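```bash
python3 -m inch '{"grip":[-0.3,-0.3,-0.3,-0.3,-0.3,-1,-1,-1,-1,-1],"travel":[[-0.4,0.44,-3],[-0.4,0.44,-6],[-0.4,0.44,-10],[-0.4,0.44,-13],[-0.4,0.44,-13.7],[-0.4,0.44,-13.7],[-0.4,0.44,-13.7],[-0.4,0.44,-13.7],[-0.4,0.44,-13.7],[-0.4,0.44,-13.7]],"turn":[[0,0.43,0],[0,0.43,0],[0,0.43,0],[0,0.43,0],[0,0.43,0],[0,0.43,0],[0,0.43,0],[0,0.43,0],[0,0.43,0],[0,0.43,0]]}' 25
```

```text
clock: 11.0
eef_pos: [608.3, -313.3, 64.4]
eef_rot: [3.139, 0.004, 1.501]
wrist_force: [-1.8, 1.2, 5.1]
finger_gap: 13.3
```

```bash
python3 - <<'E'
from m1 import *
p,d,c,s=cap("wrist","w6"); print(s["eef_pos"],s["eef_rot"],s["finger_gap"])
E
```

```text
[ 608.34296847 -313.29524467   64.38969928] [3.13948085 0.00366996 1.50093642] 13.308616404262176
```

View pics/w6.png

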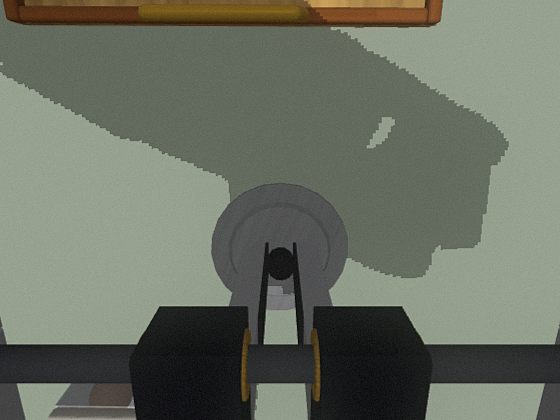

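```bash
python3 -m inch '{"grip":[-1,-1,-1,-1,-1,-1,-1,-1,-1],"travel":[[0,0,2],[0,0,6],[0,1,10],[-1,5,11.5],[-2,10,11.5],[-3,15,11.5],[-3.67,20,11.5],[-3.67,21.46,11.5],[-3.67,21.46,11.5]],"turn":[[0,0,0],[0,0,0],[0,0,0],[0,0,0],[0,0,0],[0,0,0],[0,0,0],[0,0,0],[0,0,0]]}'
```

```text
clock: 12.18
eef_pos: [572.0, -98.5, 180.2]
eef_rot: [3.139, 0.004, 1.502]
wrist_force: [-0.3, -0.9, -0.0]
finger_gap: 12.9
```

```bash
python3 - <<'E'
from m1 import *
p,d,c,s=cap("wrist","w7"); print(s["eef_pos"],s["eef_rot"],s["finger_gap"])
p,d,c2,s=cap("scene"); o=cv2.resize(p[180:300,170:330],None,fx=4,fy=4,interpolation=cv2.INTER_CUBIC);cv2.imwrite("pics/s7.png",o[:,:,::-1])
E
```

```text
[571.95442412 -98.49642022 180.17520741] [3.13859048 0.00393249 1.50207237] 12.945557390358752
```

View pics/w7.png

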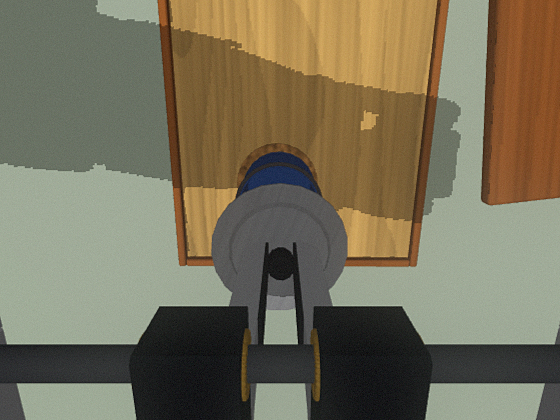

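View pics/s7.png

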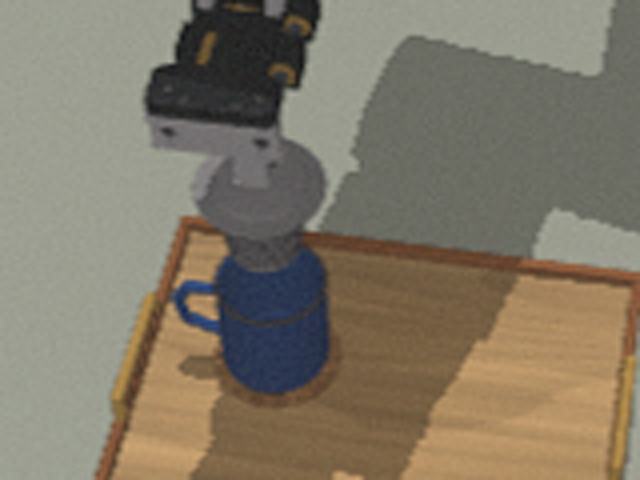

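```bash
python3 -m inch '{"grip":[-1,-1,-1,-1,-1,-1,-1,-1],"travel":[[-0.03,-0.02,-2],[-0.03,-0.02,-4],[-0.03,-0.02,-5.5],[-0.03,-0.02,-7],[-0.03,-0.02,-7.8],[-0.03,-0.02,-8.2],[-0.03,-0.02,-8.3],[-0.03,-0.02,-8.3]],"turn":[[0,0,0],[0,0,0],[0,0,0],[0,0,0],[0,0,0],[0,0,0],[0,0,0],[0,0,0]]}'
```

```text
clock: 13.28
eef_pos: [571.9, -100.1, 97.3]
eef_rot: [3.138, 0.004, 1.5]
wrist_force: [-0.1, 1.0, 4.1]
finger_gap: 13.1
```

```bash
python3 - <<'E'
from m1 import *
p,d,c,s=cap("wrist","w8"); print(s["eef_pos"],s["eef_rot"],s["finger_gap"])
p,d,c2,s=cap("scene"); o=cv2.resize(p[180:300,170:330],None,fx=4,fy=4,interpolation=cv2.INTER_CUBIC);cv2.imwrite("pics/s8.png",o[:,:,::-1])
E
```

```text
[ 571.89743249 -100.09126647   97.30969109] [3.13802666 0.0041248  1.50023837] 13.14989650904902
```

View pics/s8.png

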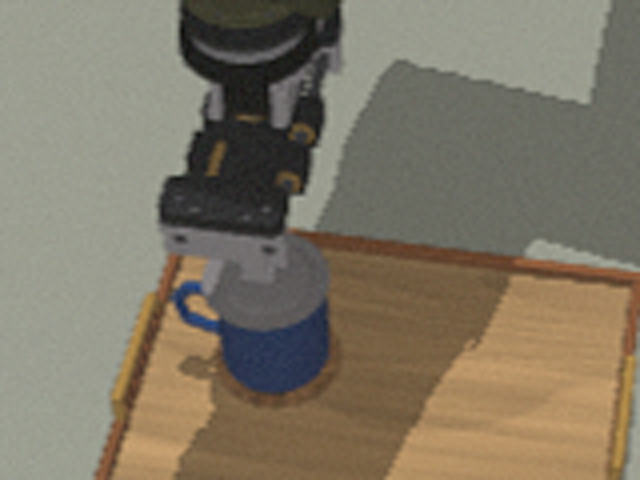

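```bash
python3 -m inch '{"grip":[-0.9,-0.7,-0.5,-0.4,-0.4,-0.4,-0.2,0,0.5,1],"travel":[[0,0,0.05],[0,0,0.05],[0,0,0.1],[0,0,0.1],[0,0,2],[0,0,6],[0,0,12],[0,0,15],[0,0,15],[0,0,15]],"turn":[[0,0,0],[0,0,0],[0,0,0],[0,0,0],[0,0,0],[0,0,0],[0,0,0],[0,0,0],[0,0,0],[0,0,0]]}'
```

```text
clock: 14.62
eef_pos: [571.5, -100.0, 246.0]
eef_rot: [3.14, 0.004, 1.5]
wrist_force: [-0.4, 0.7, -0.4]
finger_gap: 63.4
```

```bash
python3 - <<'E'
from m1 import *
p,d,c,s=cap("wrist","w9"); print(s["eef_pos"],s["eef_rot"],s["finger_gap"])
np.set_printoptions(precision=1,suppress=True)
p,d,c,s=cap("top","t9");print(manip.look_for("top","sugar_container")[:1])
p,d,c,s=cap("scene","s9"); print(manip.look_for("scene","sugar_container")[:1])
o=cv2.resize(p[160:300,50:250],None,fx=4,fy=4,interpolation=cv2.INTER_CUBIC);cv2.imwrite("pics/s9z.png",o[:,:,::-1])
E
```

```text
[ 571.48888895 -100.02801182  245.9759497 ] [3.13976558 0.00389883 1.50023558] 63.35699508558579
[]
[{'bbox': [72.3, 184.9, 108.2, 220.5], 'p': 0.76}]
```

View pics/w9.png

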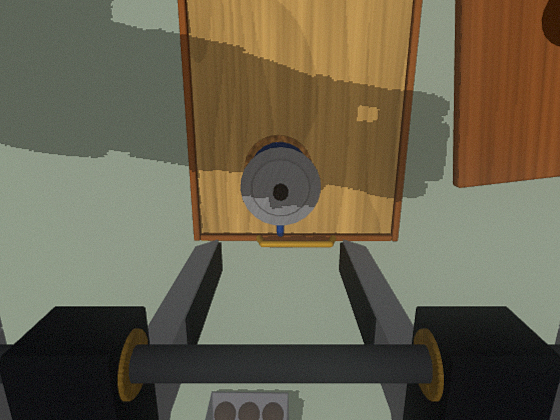

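View pics/s9z.png

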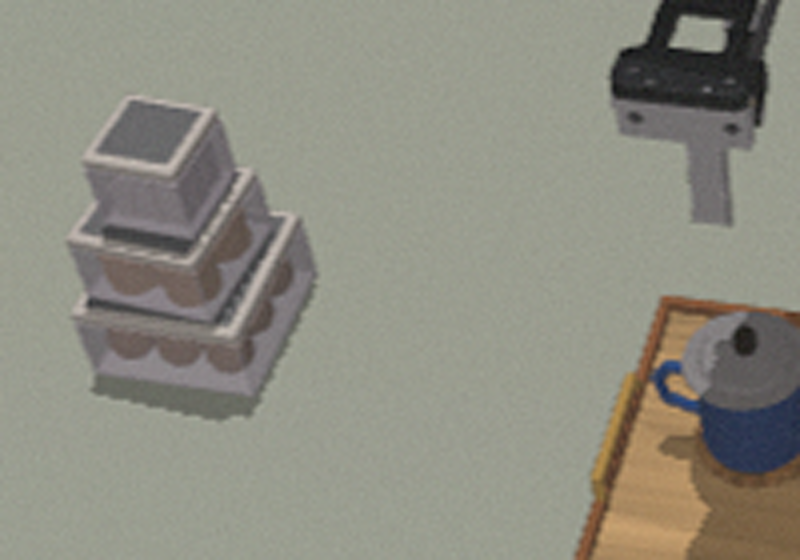

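```bash
python3 -m inch '{"grip":[1,1,1,1,1,1,1,1,1,1],"travel":[[0,-3,3],[-1,-7,6],[-2,-12,6.4],[-3,-17,6.4],[-4,-22,6.4],[-5,-27,6.4],[-6,-32,6.4],[-7,-36,6.4],[-7.2,-38,6.4],[-7.2,-38,6.4]],"turn":[[0,0,-9],[0,0,-19],[0,0,-29],[0,0,-39],[0,0,-49],[0,0,-59],[0,0,-69],[0,0,-79],[0,0,-86],[0,0,-86]]}'
```

```text
clock: 16.12
eef_pos: [499.2, -481.0, 309.1]
eef_rot: [3.141, 0.005, -0.002]
wrist_force: [-0.8, 0.6, -0.1]
finger_gap: 93.9
```

```bash
python3 - <<'E'
from m1 import *
p,d,c,s=cap("wrist","w10"); print(s["eef_pos"],s["eef_rot"],s["finger_gap"],s["joints"]);print(manip.look_for("wrist","sugar_container")[:1])
E
```

```text
[ 499.16821762 -481.02395007  309.07566867] [ 3.14057266e+00  5.02078621e-03 -1.61075650e-03] 93.87184615378916 [-0.81800773  0.61233661  0.84198631 -0.00438822  1.68996385  0.75388096]
[{'bbox': [240.8, 150.6, 315.8, 231.1], 'p': 0.86}]
```

View pics/w10.png

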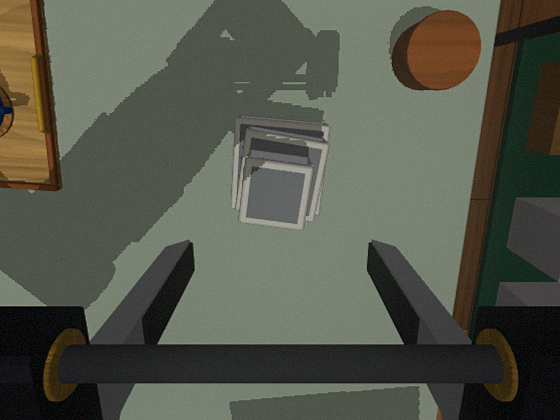

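```bash
python3 - <<'E'
from m1 import *
p=cv2.imread("pics/w10.png"); cv2.imwrite("pics/sug.png",cv2.resize(p[140:240,225:335],None,fx=6,fy=6,interpolation=cv2.INTER_NEAREST))
E
```

```text
(no output)
```

View pics/sug.png

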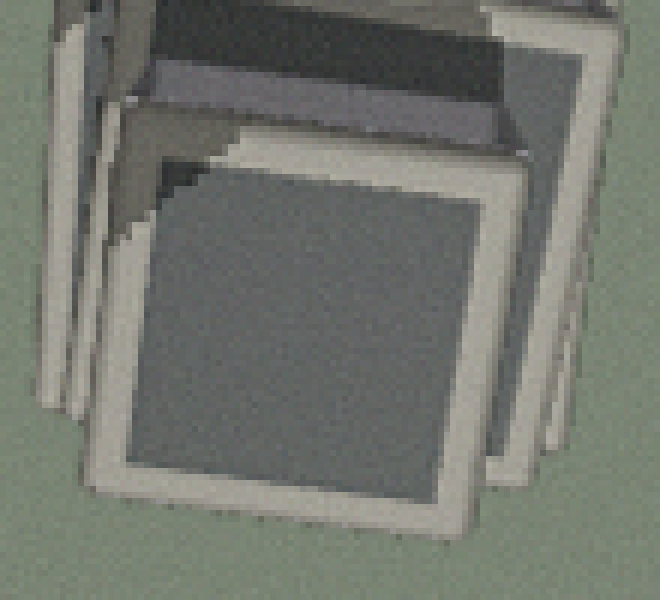

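```bash
python3 - <<'E'
from h import *
np.set_printoptions(precision=2,suppress=True)
c=manip.calibration("wrist"); q=np.array([[120,100],[526,155],[470,538],[85,488]])/6+[224.5,139.5]
w=onplane(q,173,c)[:,:2]; print(w,w.mean(0)); 
for i in range(4):
    e=w[(i+1)%4]-w[i]; print(np.hypot(*e),np.degrees(np.arctan2(e[1],e[0]))%90)
E
```

```text
[[ 533.79 -448.08]
 [ 525.75 -507.87]
 [ 465.48 -500.79]
 [ 473.61 -441.12]] [ 499.66 -474.46]
60.329969185859674 82.34262605638207
60.68053077163624 83.29863077003324
60.22213754805105 82.24637963956961
60.58128241165809 83.40227690377446
```

```bash
python3 -m inch '{"grip":[1,1,1,1,1,-0.4,-0.4,-0.4,-0.4,-0.4],"travel":[[0.04,0.65,-3],[0.04,0.65,-8],[0.04,0.65,-13],[0.04,0.65,-16],[0.04,0.65,-16.8],[0.04,0.65,-16.8],[0.04,0.65,-16.8],[0.04,0.65,-16.8],[0.04,0.65,-16.8],[0.04,0.65,-16.8]],"turn":[[0,0,-7.1],[0,0,-7.1],[0,0,-7.1],[0,0,-7.1],[0,0,-7.1],[0,0,-7.1],[0,0,-7.1],[0,0,-7.1],[0,0,-7.1],[0,0,-7.1]]}' 25
```

```text
clock: 17.48
eef_pos: [500.6, -473.3, 143.1]
eef_rot: [3.139, 0.003, -0.122]
wrist_force: [-0.2, -0.7, 5.5]
finger_gap: 62.0
```

```bash
python3 -m inch '{"grip":[-0.4,-0.4,-0.4,-0.4,-0.4],"travel":[[0,0,0.1],[0,0,1],[0,0,3],[0,0,6],[0,0,7]],"turn":[[0,0,0],[0,0,0],[0,0,0],[0,0,0],[0,0,0]]}'
```

```text
clock: 18.1
eef_pos: [500.9, -473.6, 215.3]
eef_rot: [3.137, 0.001, -0.121]
wrist_force: [0.3, 0.2, -1.8]
finger_gap: 62.1
```

```bash
python3 - <<'E'
from m1 import *
p,d,c,s=cap("wrist","w11"); print(s["eef_pos"],s["eef_rot"],s["finger_gap"])
p,d,c,s=cap("scene","s11")
o=cv2.resize(p[140:280,40:190],None,fx=4,fy=4,interpolation=cv2.INTER_CUBIC);cv2.imwrite("pics/s11z.png",o[:,:,::-1])
E
```

```text
[ 500.93383534 -473.57179688  215.26973454] [ 3.13710556e+00  7.25779188e-04 -1.21389743e-01] 62.06342454416078
```

View pics/w11.png

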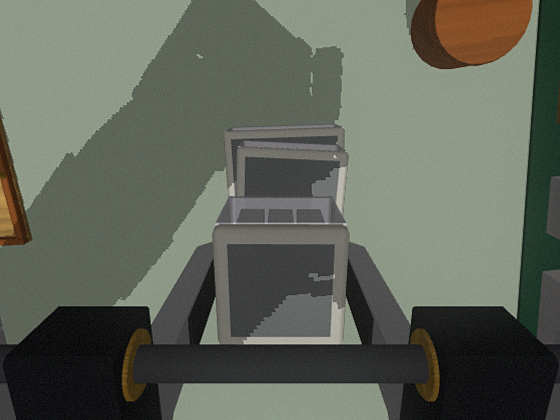

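View pics/s11z.png

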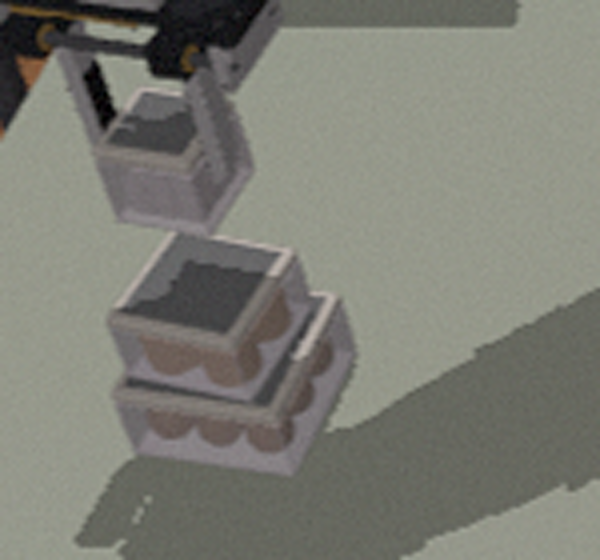

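```bash
python3 -m inch '{"grip":[-0.4,-0.4,-0.4,-0.4,-0.4,-0.4,-0.4,-0.4,-0.4,-0.4],"travel":[[2,5,0],[4,10,0],[6,15,0],[8,20,0],[10,25,0],[12,30,0],[14,35,-2],[14.72,36.94,-6],[14.72,36.94,-11],[14.72,36.94,-11]],"turn":[[0.26,0,0],[0.26,0,1],[0.26,0,2],[0.26,0,2.86],[0.26,0,2.86],[0.26,0,2.86],[0.26,0,2.86],[0.26,0,2.86],[0.26,0,2.86],[0.26,0,2.86]]}'
```

```text
clock: 19.45
eef_pos: [645.6, -103.3, 99.2]
eef_rot: [-3.14, 0.011, -0.071]
wrist_force: [0.6, -0.4, -1.1]
finger_gap: 61.9
```

```bash
python3 - <<'E'
from m1 import *
p,d,c,s=cap("wrist","w12"); print(s["eef_pos"],s["eef_rot"],s["finger_gap"])
E
```

```text
[ 645.60450442 -103.29151799   99.20519002] [-3.1395021   0.01079526 -0.07114671] 61.928337299418885
```

View pics/w12.png

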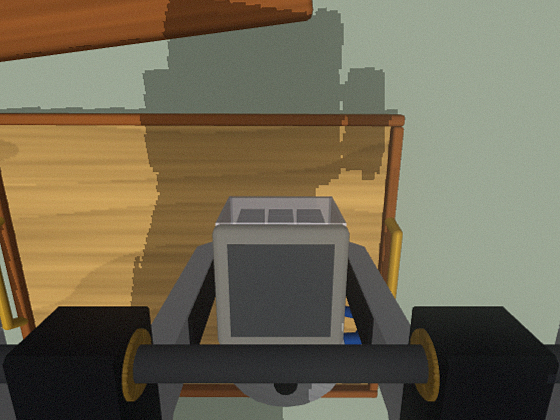

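```bash
python3 -m inch '{"grip":[-0.4,-0.4,-0.4,-0.4,-0.4,-0.4,-0.4,-0.4],"travel":[[0.35,-0.09,0],[0.35,-0.09,0],[0.3,-0.09,-2],[0.3,-0.09,-4],[0.3,-0.09,-5.3],[0.3,-0.09,-5.9],[0.3,-0.09,-6.0],[0.3,-0.09,-6.0]],"turn":[[0,-0.6,0],[0,-0.6,0],[0,-0.6,0],[0,-0.6,0],[0,-0.6,0],[0,-0.6,0],[0,-0.6,0],[0,-0.6,0]]}'
```

```text
clock: 20.5
eef_pos: [650.4, -104.9, 43.2]
eef_rot: [-3.14, -0.006, -0.072]
wrist_force: [-0.2, 0.7, -1.2]
finger_gap: 61.9
```

```bash
python3 - <<'E'
from m1 import *
p,d,c,s=cap("wrist","w13"); print(s["eef_pos"],s["eef_rot"],s["finger_gap"],s["wrist_force"])
p,d,c,s=cap("scene","s13")
o=cv2.resize(p[180:320,170:350],None,fx=4,fy=4,interpolation=cv2.INTER_CUBIC);cv2.imwrite("pics/s13z.png",o[:,:,::-1])
E
```

```text
[ 650.42764968 -104.88911552   43.20748282] [-3.13965913 -0.00557975 -0.07158544] 61.902454556655975 [-0.21118863  0.71786176 -1.19278402]
```

View pics/s13z.png

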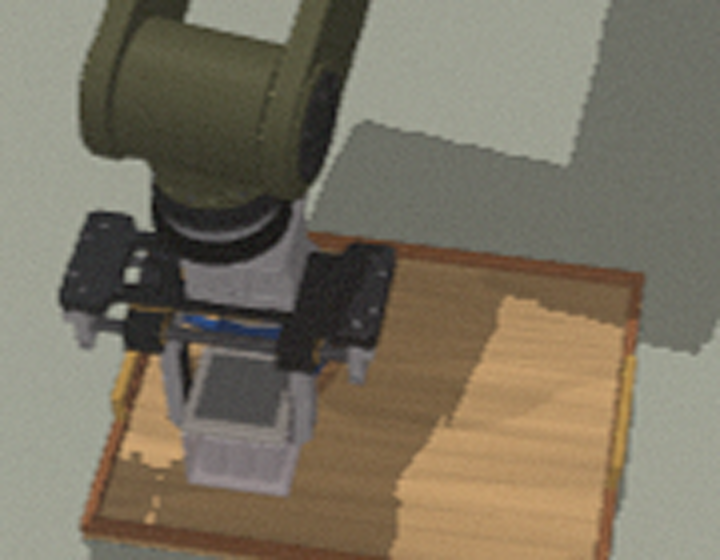

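```bash
python3 -m inch '{"grip":[-0.4,-0.4,-0.4,-0.4,-0.4,-0.4],"travel":[[-0.18,0.05,-0.2],[-0.18,0.05,-0.45],[-0.18,0.05,-0.65],[-0.18,0.05,-0.7],[-0.18,0.05,-0.7],[-0.18,0.05,-0.7]],"turn":[[0,0.3,0],[0,0.3,0],[0,0.3,0],[0,0.3,0],[0,0.3,0],[0,0.3,0]]}'
```

```text
clock: 21.35
eef_pos: [648.6, -104.4, 36.3]
eef_rot: [-3.14, -0.0, -0.072]
wrist_force: [-0.1, -0.5, -1.6]
finger_gap: 61.7
```

```bash
python3 -m inch '{"grip":[-0.4,-0.4,0.36,0.4,0.6,1,1],"travel":[[0,0,-0.1],[0,0,-0.1],[0,0,-0.05],[0,0,0],[0,0,0],[0,0,0],[0,0,0]],"turn":[[0,0,0],[0,0,0],[0,0,0],[0,0,0],[0,0,0],[0,0,0],[0,0,0]]}'
```

```text
clock: 22.22
eef_pos: [648.6, -104.4, 36.3]
eef_rot: [-3.14, -0.0, -0.072]
wrist_force: [-0.8, -1.4, -0.7]
finger_gap: 91.3
```

```bash
python3 -m inch '{"grip":[1,1,1,1,1,1,1,1],"travel":[[0,0,2],[0,0,6],[0,0,11],[0,0,16],[-1,4,18],[-3,10,18],[-3,10,18],[-3,10,18]],"turn":[[0,0,0],[0,0,0],[0,0,0],[0,0,0],[0,0,9],[0,0,19],[0,0,19],[0,0,19]]}'
```

```text
clock: 23.22
eef_pos: [618.7, -4.5, 217.5]
eef_rot: [-3.141, -0.002, 0.259]
wrist_force: [-0.7, 0.1, 0.3]
finger_gap: 93.8
```

```bash
python3 - <<'E'
from m1 import *
p,d,c,s=cap("wrist","w14"); print(s["eef_pos"],s["eef_rot"],s["finger_gap"],s["wrist_force"])
p,d,c,s=cap("scene","s14")
o=cv2.resize(p[180:320,170:350],None,fx=4,fy=4,interpolation=cv2.INTER_CUBIC);cv2.imwrite("pics/s14z.png",o[:,:,::-1])
E
```

```text
[618.74994537  -4.53987069 217.48917556] [-3.14061862e+00 -1.68218161e-03  2.59403427e-01] 93.7845188467014 [-0.70636992  0.09786169  0.30897262]
```

View pics/w14.png

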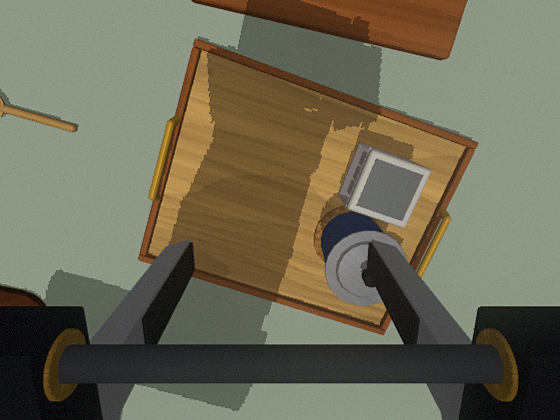

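View pics/s14z.png

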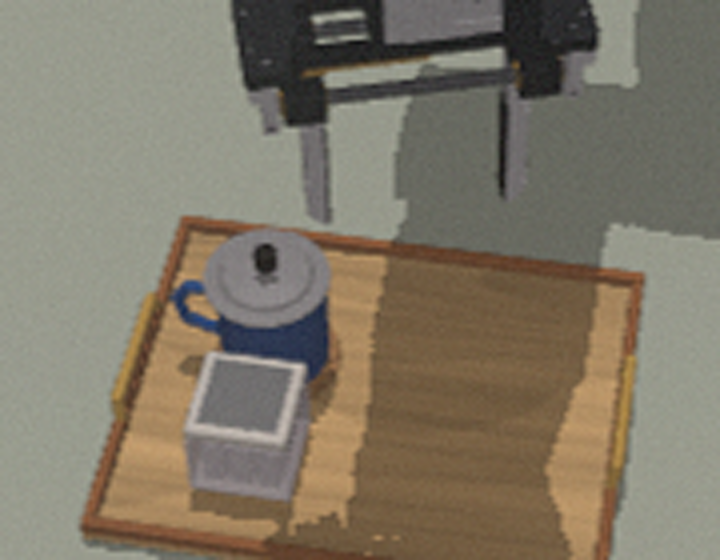

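```bash
python3 - <<'E'
from m1 import *
p=cv2.imread("pics/w14.png"); cv2.imwrite("pics/sug2.png",cv2.resize(p[135:310,310:450],None,fx=4.5,fy=4.5,interpolation=cv2.INTER_NEAREST)[:600])
E
```

```text
(no output)
```

View pics/sug2.png

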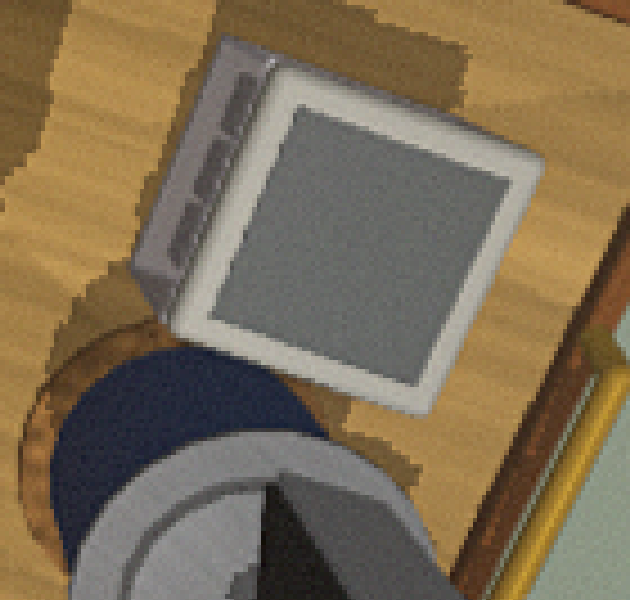

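```bash
python3 - <<'E'
from h import *
np.set_printoptions(precision=2,suppress=True)
c=manip.calibration("wrist"); q=np.array([[268,58],[546,158],[427,415],[170,332]])/4.5+[309.5,134.5]
w=onplane(q,66,c)[:,:2]; print(w,w.mean(0)); 
for i in range(4):
    e=w[(i+1)%4]-w[i]; print(np.hypot(*e),np.degrees(np.arctan2(e[1],e[0]))%90)
b=np.array([[222,33],[130,265]])/4.5+[309.5,134.5]; print("base",onplane(b,8,c))
R=lambda t:np.array([[np.cos(t),-np.sin(t)],[np.sin(t),np.cos(t)]])
print(R(-.0715).T@(w.mean(0)-[571.5,-98.7]))
E
```

```text
[[ 678.7   -73.52]
 [ 673.82 -135.52]
 [ 614.6  -131.32]
 [ 618.28  -72.01]] [ 646.35 -103.09]
62.190316653774325 85.50181527073102
59.371239151798804 85.94270113530007
59.4304511353392 86.44315238849707
60.431945794552334 88.56065570433313
base [[678.06 -76.63   8.  ]
 [618.17 -72.48   8.  ]]
[74.97  0.96]
```

```bash
python3 -m inch '{"grip":[1,1,1,1,1,1,1,1,1,1],"travel":[[-4,4,0],[-8,8,0],[-12,12,0],[-16,16,-1],[-20,20,-2],[-23,24,-3],[-24.8,28,-4.5],[-24.8,29,-5],[-24.8,29,-5],[-24.8,29,-5]],"turn":[[0,0,10],[0,0,20],[0,0,30],[0,0,40],[0,0,50],[0,0,60],[0,0,70],[0,0,75],[0,0,75],[0,0,75]]}'
```

```text
clock: 24.58
eef_pos: [371.5, 283.9, 166.9]
eef_rot: [-3.14, -0.001, 1.564]
wrist_force: [-0.2, -0.8, -0.7]
finger_gap: 93.9
```

```bash
python3 - <<'E'
from m1 import *
p,d,c,s=cap("wrist","w15"); print(s["eef_pos"],s["eef_rot"],s["finger_gap"],s["wrist_force"]); print(manip.look_for("wrist","spoon_rest")[:1])
E
```

```text
[371.45840366 283.91520393 166.9275315 ] [-3.14046455e+00 -7.72105397e-04  1.56364623e+00] 93.90988857933547 [-0.21143347 -0.81556821 -0.65087168]
[{'bbox': [243.2, 127.2, 310.5, 238.4], 'p': 0.9}]
```

View pics/w15.png

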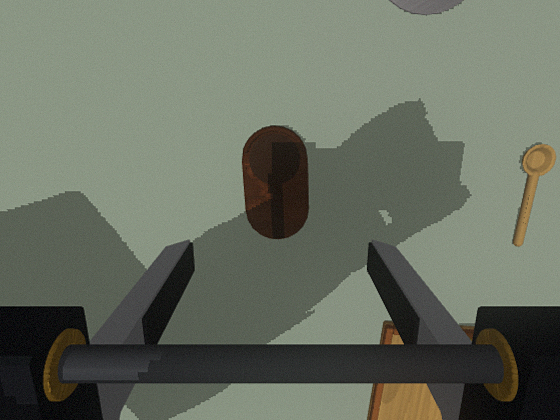

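```bash
python3 - <<'E'
from m1 import *
p,d,c,s=cap("wrist"); P=p.astype(int); hsv=cv2.cvtColor(p,cv2.COLOR_RGB2HSV)
m,st=biggest(((P[...,0]-P[...,1])>6).astype(np.uint8),(225,110,330,255)); print(st)
po,e=fit("spoon_rest",m,(371,286,1.6),0,c,(215,100,340,260)); print(np.round(po,3),e)
overlay(p,"spoon_rest",po,0,c,"restfit.png",(200,100,380,260),4)
m,st=biggest(((P[...,0]-P[...,2])>25).astype(np.uint8),(505,130,560,255)); print(st)
po,e=fit("spoon",m,(620,312,1.5),0,c,(490,120,560,260)); print("spoon",np.round(po,3),e)
overlay(p,"spoon",po,0,c,"spoonfit.png",(480,120,560,260),4)
E
```

```text
[ 242  126   67  113 6335]
[367.888 286.174   1.608] 0.03623330593109131
[ 513  144   43  103 1631]
spoon [616.501 308.566   1.532] 0.11844727396965027
```

View pics/restfit.png

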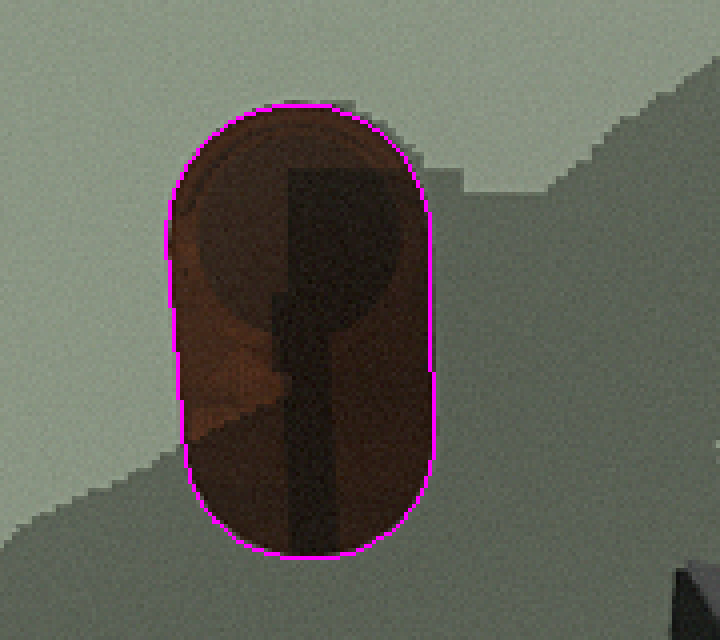

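```bash
python3 -m inch '{"grip":[1,1,1,1,1,1,-0.5,-0.5,-0.5,-0.5],"travel":[[-0.36,0.23,-4],[-0.36,0.23,-9],[-0.36,0.23,-13],[-0.36,0.23,-15.5],[-0.36,0.23,-16.3],[-0.36,0.23,-16.4],[-0.36,0.23,-16.4],[-0.36,0.23,-16.4],[-0.36,0.23,-16.4],[-0.36,0.23,-16.4]],"turn":[[0,0,2.5],[0,0,2.5],[0,0,2.5],[0,0,2.5],[0,0,2.5],[0,0,2.5],[0,0,2.5],[0,0,2.5],[0,0,2.5],[0,0,2.5]]}' 25
```

```text
clock: 25.98
eef_pos: [367.8, 286.4, 3.3]
eef_rot: [-3.141, -0.001, 1.608]
wrist_force: [-0.8, -0.8, 3.6]
finger_gap: 61.6
```

```bash
python3 -m inch '{"grip":[-0.5,-0.5,-0.5,-0.5,-0.5,-0.5],"travel":[[0,0,0],[0,0,0.5],[0,0,2],[0,0,6],[0,0,8],[0,0,8]],"turn":[[0,0,0],[0,0,0],[0,0,0],[0,0,0],[0,0,0],[0,0,0]]}'
```

```text
clock: 26.72
eef_pos: [368.5, 286.9, 85.1]
eef_rot: [3.139, -0.003, 1.609]
wrist_force: [-0.3, 0.5, -1.3]
finger_gap: 61.6
```

```bash
python3 - <<'E'
from m1 import *
p,d,c,s=cap("wrist","w16"); print(s["eef_pos"],s["eef_rot"],s["finger_gap"],s["wrist_force"])
E
```

```text
[368.47368626 286.89243904  85.09832215] [ 3.13920439e+00 -3.01831571e-03  1.60850974e+00] 61.56202143053794 [-0.34848816  0.52629821 -1.33592484]
```

View pics/w16.png

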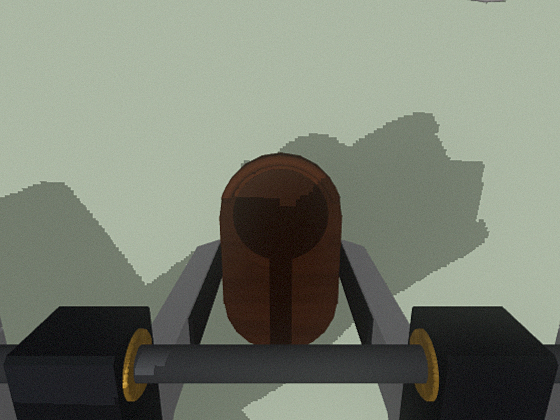

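```bash
python3 -m inch '{"grip":[-0.5,-0.5,-0.5,-0.5,-0.5,-0.5,-0.5,-0.5,-0.5,-0.5],"travel":[[3.5,-4.3,0],[7,-8.6,0],[10.5,-13,0],[14,-17.3,0],[17.5,-21.6,0],[20.5,-25,0],[21.18,-25.99,0],[21.18,-25.99,-2],[21.18,-25.99,-4],[21.18,-25.99,-4]],"turn":[[0,0,-1],[0,0,-2],[0,0,-4],[0,0,-6.3],[0,0,-6.3],[0,0,-6.3],[0,0,-6.3],[0,0,-6.3],[0,0,-6.3],[0,0,-6.3]]}'
```

```text
clock: 28.02
eef_pos: [578.2, 27.2, 41.9]
eef_rot: [-3.138, -0.002, 1.499]
wrist_force: [0.6, -0.4, -0.4]
finger_gap: 61.9
```

```bash
python3 - <<'E'
from m1 import *
p,d,c,s=cap("wrist","w17"); print(s["eef_pos"],s["eef_rot"],s["finger_gap"],s["wrist_force"])
E
```

```text
[578.18827754  27.19618369  41.85377308] [-3.13809155e+00 -1.78570008e-03  1.49904222e+00] 61.92017831707921 [ 0.63084934 -0.44113071 -0.39607535]
```

View pics/w17.png

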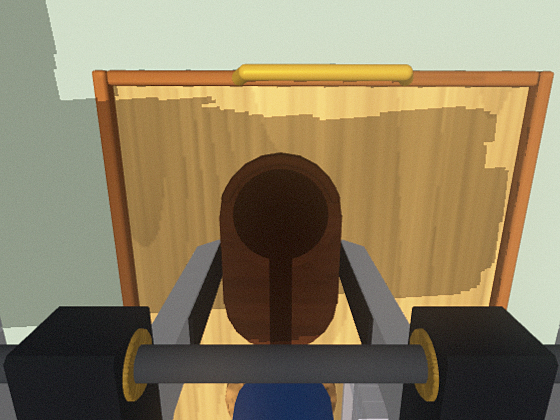

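```bash
python3 -m inch '{"grip":[-0.5,-0.5,-0.5,-0.5,-0.5,-0.5,-0.5],"travel":[[0.22,0,-0.5],[0.22,0,-1.5],[0.22,0,-2.2],[0.22,0,-2.6],[0.22,0,-2.7],[0.22,0,-2.7],[0.22,0,-2.7]],"turn":[[0,-0.2,0],[0,-0.2,0],[0,-0.2,0],[0,-0.2,0],[0,-0.2,0],[0,-0.2,0],[0,-0.2,0]]}'
```

```text
clock: 28.95
eef_pos: [581.3, 27.1, 16.4]
eef_rot: [3.139, -0.002, 1.499]
wrist_force: [-0.2, 0.2, -1.9]
finger_gap: 61.7
```

```bash
python3 -m inch '{"grip":[-0.5,-0.5,-0.5,-0.5,-0.5],"travel":[[-0.09,0,-0.3],[-0.09,0,-0.5],[-0.09,0,-0.5],[-0.09,0,-0.5],[-0.09,0,-0.5]],"turn":[[0,0.1,0],[0,0.1,0],[0,0.1,0],[0,0.1,0],[0,0.1,0]]}'
```

```text
clock: 29.58
eef_pos: [580.4, 27.1, 11.3]
eef_rot: [3.141, -0.002, 1.499]
wrist_force: [0.4, -0.3, 0.1]
finger_gap: 61.8
```

```bash
python3 -m inch '{"grip":[-0.5,0.36,0.4,0.5,0.7,0.7,0.7,1,1,1],"travel":[[0,0,-0.05],[0,0,0],[0,0,0],[0,0,0],[0,0,0],[0,0,3],[0,0,8],[0,0,14],[0,0,17],[0,0,17]],"turn":[[0,0,0],[0,0,0],[0,0,0],[0,0,0],[0,0,0],[0,0,0],[0,0,0],[0,0,0],[0,0,0],[0,0,0]]}'
```

```text
clock: 30.82
eef_pos: [581.3, 27.1, 183.6]
eef_rot: [3.137, -0.002, 1.499]
wrist_force: [1.6, -0.9, -0.0]
finger_gap: 94.2
```

```bash
python3 - <<'E'
from m1 import *
p,d,c,s=cap("wrist","w18"); print(s["eef_pos"],s["eef_rot"],s["finger_gap"]); P=p.astype(int)
hsv=cv2.cvtColor(p,cv2.COLOR_RGB2HSV)
m,st=biggest((hsv[...,2]<105).astype(np.uint8)&(hsv[...,0]<14).astype(np.uint8),(225,110,335,260)); print(st)
po,e=fit("spoon_rest",m,(580.4,27,1.5),8,c,(215,100,345,270)); print(np.round(po,3),e)
overlay(p,"spoon_rest",po,8,c,"restfit2.png",(180,80,380,280),3)
E
```

```text
[581.28534501  27.1125873  183.60861076] [ 3.13654062e+00 -2.22765069e-03  1.49907082e+00] 94.17647811462086
[ 247  128   64  110 5983]
[581.609  26.731   1.5  ] 0.04781255125999451
```

View pics/w18.png

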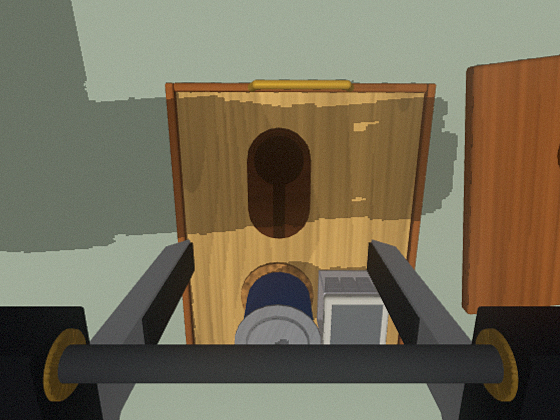

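View pics/restfit2.png

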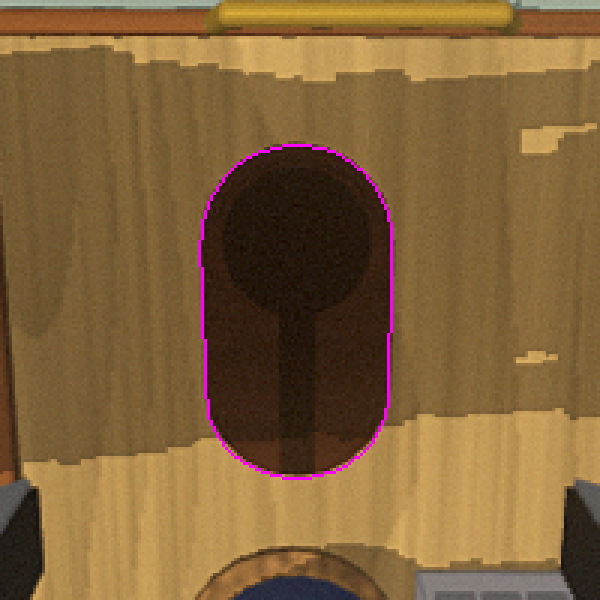

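```bash
python3 -m inch '{"grip":[0.5,0.2,0.2,0.2,0.2,0.2,0.2],"travel":[[1,6,0],[2,12,0],[3,18,-1],[3.4,24,-3],[3.4,25.3,-4],[3.4,25.3,-4],[3.4,25.3,-4]],"turn":[[0,0.3,1.8],[0,0.3,1.8],[0,0.3,1.8],[0,0.3,1.8],[0,0.3,1.8],[0,0.3,1.8],[0,0.3,1.8]]}'
```

```text
clock: 31.75
eef_pos: [614.8, 278.6, 141.7]
eef_rot: [-3.138, -0.002, 1.529]
wrist_force: [-0.5, -0.9, 0.8]
finger_gap: 56.5
```

```bash
python3 - <<'E'
from m1 import *
p,d,c,s=cap("wrist","w19"); print(s["eef_pos"],s["eef_rot"],s["finger_gap"]); P=p.astype(int)
m,st=biggest(((P[...,0]-P[...,2])>30).astype(np.uint8),(225,60,335,300)); print(st)
po,e=fit("spoon",m,(616.5,308.5,1.53),0,c,(215,50,345,310)); print(np.round(po,3),e)
overlay(p,"spoon",po,0,c,"spoonfit2.png",(200,80,380,280),3)
E
```

```text
[614.84100629 278.61725536 141.67481286] [-3.13817671e+00 -1.62543182e-03  1.52903546e+00] 56.45590026082227
[ 263  143   34  111 1624]
[615.764 308.511   1.548] 0.12442272156476974
```

View pics/w19.png

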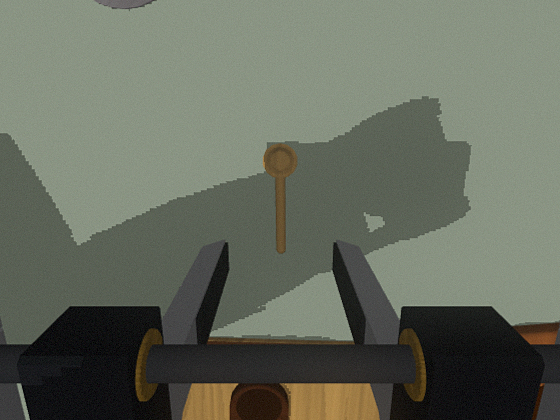

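View pics/spoonfit2.png

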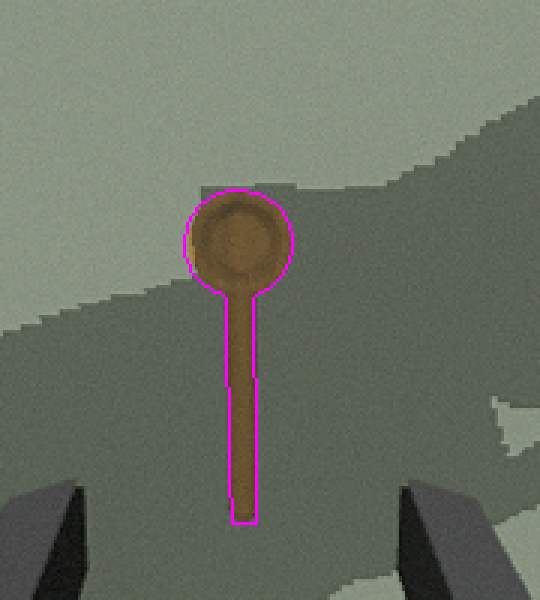

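```bash
python3 -m inch '{"grip":[-0.2,-0.4,-0.4,-0.4,-0.4,-0.4,-1,-1,-1,-1],"travel":[[0.05,0,-4],[0.05,0,-8],[0.05,0,-11],[0.05,0,-13],[0.05,0,-13.7],[0.05,0,-13.9],[0.05,0,-13.9],[0.05,0,-13.9],[0.05,0,-13.9],[0.05,0,-13.9]],"turn":[[0,-0.2,0.6],[0,-0.2,0.6],[0,-0.2,0.6],[0,-0.2,0.6],[0,-0.2,0.6],[0,-0.2,0.6],[0,-0.2,0.6],[0,-0.2,0.6],[0,-0.2,0.6],[0,-0.2,0.6]]}' 20
```

```text
clock: 33.05
eef_pos: [615.8, 278.7, 3.8]
eef_rot: [3.14, -0.002, 1.539]
wrist_force: [-1.4, 0.0, 5.9]
finger_gap: 8.3
```

```bash
python3 - <<'E'
from m1 import *
p,d,c,s=cap("wrist","w20"); print(s["eef_pos"],s["eef_rot"],s["finger_gap"],s["wrist_force"])
E
```

```text
[615.77972501 278.74225306   3.76511885] [ 3.14007965e+00 -2.44624820e-03  1.53926447e+00] 8.348233425856817 [-1.41600679  0.00775476  5.92365811]
```

View pics/w20.png

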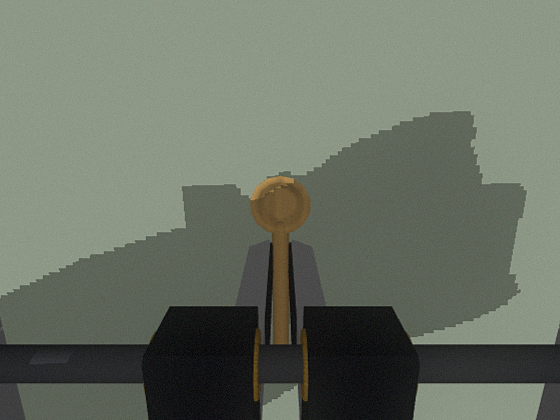

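```bash
python3 -m inch '{"grip":[-0.6,-0.6,-0.6,-0.6,-1,-1,-1,-1],"travel":[[0,0,0],[-0.02,0,-0.15],[-0.02,0,-0.25],[-0.02,0,-0.25],[-0.02,0,-0.25],[-0.02,0,-0.25],[-0.02,0,-0.25],[-0.02,0,-0.25]],"turn":[[0,0,0],[0,0,0],[0,0,0],[0,0,0],[0,0,0],[0,0,0],[0,0,0],[0,0,0]]}' 20
```

```text
clock: 34.1
eef_pos: [615.6, 278.7, 1.3]
eef_rot: [3.14, -0.002, 1.539]
wrist_force: [-0.5, 0.1, 0.2]
finger_gap: 8.1
```

```bash
python3 -m inch '{"grip":[-1,-1,-1,-1,-1,-1,-1],"travel":[[0,0,0.3],[0,0,2],[0,0,5],[0,0,8],[0,0,8],[0,0,8],[0,0,8]],"turn":[[0,0,0],[0,0,0],[0,0,0],[0,0,0],[0,0,0],[0,0,0],[0,0,0]]}'
```

```text
clock: 34.98
eef_pos: [615.1, 278.5, 80.1]
eef_rot: [-3.141, -0.002, 1.539]
wrist_force: [0.2, 0.7, -0.2]
finger_gap: 8.1
```

```bash
python3 - <<'E'
from m1 import *
p,d,c,s=cap("wrist","w21"); print(s["eef_pos"],s["eef_rot"],s["finger_gap"],s["wrist_force"]); P=p.astype(int)
W=cloud(d,c)
# bowl & handle depths
for (u,v) in [(280,180),(280,205),(265,200),(295,200),(280,235),(280,265),(280,300)]:
    print(u,v,np.round(np.nanmedian(W[v-1:v+2,u-1:u+2].reshape(-1,3),axis=0),1))
m,st=biggest(((P[...,0]-P[...,2])>30).astype(np.uint8),(225,100,335,340)); print(st)
po,e=fit("spoon",m,(616.3,308.5,1.54),s["eef_pos"][2]-1.3,c,(215,100,345,240)); print(np.round(po,3),e)
overlay(p,"spoon",po,s["eef_pos"][2]-1.3,c,"spoonfit3.png",(200,120,380,345),2.6)
E
```

```text
[615.08280691 278.54726552  80.0545468 ] [-3.14137309e+00 -1.70783637e-03  1.53925614e+00] 8.1202490015507 [ 0.21225185  0.69679308 -0.20876472]
280 180 [617.4 322.1  88.2]
280 205 [617.  307.9  82.3]
265 200 [609.4 310.6  82.3]
295 200 [624.7 310.1  82. ]
280 235 [616.5 293.7  88.4]
280 265 [616.  277.3  88.6]
280 300 [615.3 256.3  88. ]
[ 250  176   61  164 4482]
[616.86  307.89    1.544] 0.08456387370824814
```

View pics/spoonfit3.png

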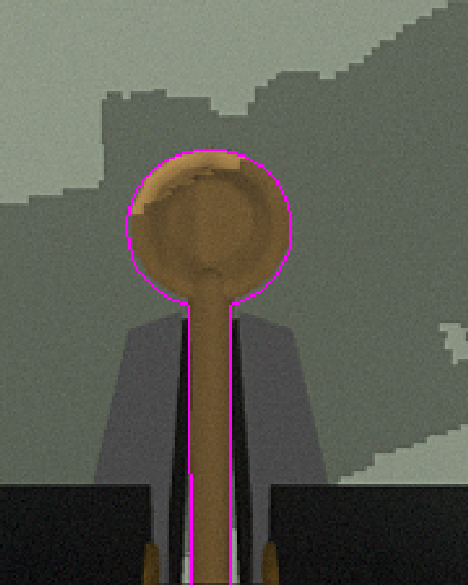

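```bash
python3 -m inch '{"grip":[-1,-1,-1,-1,-1,-1,-1,-1,-1,-1],"travel":[[-0.8,-6,0],[-1.6,-12,0],[-2.4,-18,0],[-3.2,-23,0],[-3.49,-25.62,0],[-3.49,-25.62,0],[-3.49,-25.62,-2],[-3.49,-25.62,-3],[-3.49,-25.62,-3],[-3.49,-25.62,-3]],"turn":[[0,0,-1],[0,0,-2.3],[0,0,-2.3],[0,0,-2.3],[0,0,-2.3],[0,0,-2.3],[0,0,-2.3],[0,0,-2.3],[0,0,-2.3],[0,0,-2.3]]}'
```

```text
clock: 36.28
eef_pos: [580.5, 22.8, 50.6]
eef_rot: [3.141, -0.002, 1.5]
wrist_force: [0.1, 0.1, -0.2]
finger_gap: 8.1
```

```bash
python3 - <<'E'
from m1 import *
p,d,c,s=cap("wrist","w22"); print(s["eef_pos"],s["eef_rot"],s["finger_gap"],s["wrist_force"])
E
```

```text
[580.5389738   22.76353845  50.59614864] [ 3.14114928e+00 -1.81701223e-03  1.49956019e+00] 8.14305660465508 [ 0.07331675  0.14758325 -0.15910119]
```

View pics/w22.png

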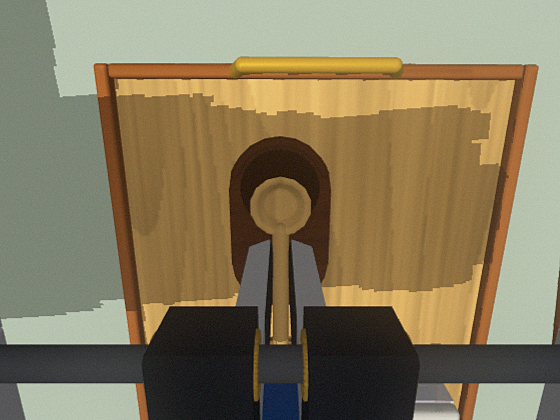

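```bash
python3 -m inch '{"grip":[-1,-1,-1,-1,-1,-1,-1],"travel":[[-0.03,-0.04,-1],[-0.03,-0.04,-2],[-0.03,-0.04,-2.6],[-0.03,-0.04,-2.7],[-0.03,-0.04,-2.7],[-0.03,-0.04,-2.7],[-0.03,-0.04,-2.7]],"turn":[[0,0,0],[0,0,0],[0,0,0],[0,0,0],[0,0,0],[0,0,0],[0,0,0]]}'
```

```text
clock: 37.2
eef_pos: [580.4, 22.3, 23.9]
eef_rot: [3.14, -0.002, 1.499]
wrist_force: [0.2, 0.6, -0.3]
finger_gap: 8.5
```

```bash
python3 -m inch '{"grip":[-1,-1,-1,-1,-1],"travel":[[0,0,-0.2],[0,0,-0.4],[0,0,-0.48],[0,0,-0.48],[0,0,-0.48]],"turn":[[0,0,0],[0,0,0],[0,0,0],[0,0,0],[0,0,0]]}'
```

```text
clock: 37.83
eef_pos: [580.4, 22.2, 19.2]
eef_rot: [3.141, -0.002, 1.499]
wrist_force: [-0.3, -0.8, 1.6]
finger_gap: 8.3
```

```bash
python3 - <<'E'
from m1 import *
p,d,c,s=cap("wrist","w23"); print(s["eef_pos"],s["eef_rot"],s["finger_gap"],s["wrist_force"])
E
```

```text
[580.38493039  22.23702054  19.15528165] [ 3.14050689e+00 -1.83495844e-03  1.49944923e+00] 8.337184762638957 [-0.32933812 -0.84590051  1.61963044]
```

View pics/w23.png

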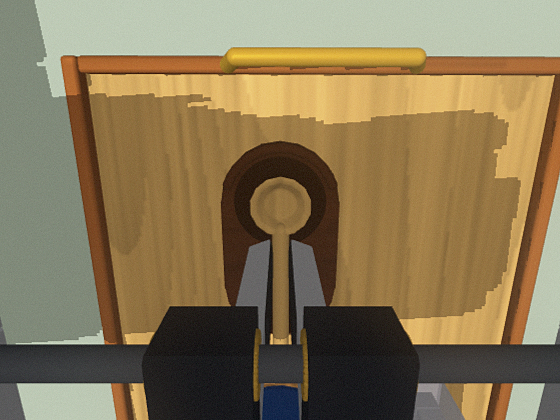

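```bash
python3 - <<'E'
from h import *
c=manip.calibration("wrist"); np.set_printoptions(precision=1,suppress=True)
print(proj([[582.3,51.8,18],[582.3,51.8,27],[582.3,67.8,27],[584.5,82.9,22]],c))
print(onplane([[280.5,206]],27,c), onplane([[281,177]],27,c), onplane([[280,141.5]],22,c))
E
```

```text
[[277.8 202.7]
 [277.7 207.6]
 [275.3 176.1]
 [277.5 143.3]]
[[583.8  52.5  27. ]] [[585.   67.2  27. ]] [[585.8  83.7  22. ]]
```

Bowl centre and rest agree to about 1 mm. Release.

```bash
python3 -m inch '{"grip":[-0.9,-0.75,-0.6,-0.5,-0.5,-0.5,-0.4,0,0,0],"travel":[[0,0,0],[0,0,0],[0,0,0],[0,0,0.05],[0,0,2],[0,0,6],[0,0,12],[0,0,18],[0,0,20],[0,0,20]],"turn":[[0,0,0],[0,0,0],[0,0,0],[0,0,0],[0,0,0],[0,0,0],[0,0,0],[0,0,0],[0,0,0],[0,0,0]]}'
```

```text
clock: 39.12
eef_pos: [580.8, 22.2, 221.7]
eef_rot: [3.136, -0.002, 1.499]
wrist_force: [0.6, -0.1, -1.4]
finger_gap: 47.0
```

```bash
python3 - <<'E'
from m1 import *
p,d,c,s=cap("wrist","w24"); print(s["eef_pos"],s["eef_rot"],s["finger_gap"]); P=p.astype(int)
p,d,c,s=cap("scene","s24")
o=cv2.resize(p[180:320,50:350],None,fx=2.6,fy=2.6,interpolation=cv2.INTER_CUBIC);cv2.imwrite("pics/s24z.png",o[:,:,::-1])
E
```

```text
[580.82833098  22.24742681 221.73211002] [ 3.13646253e+00 -2.05918748e-03  1.49944902e+00] 47.04905963963582
```

View pics/w24.png

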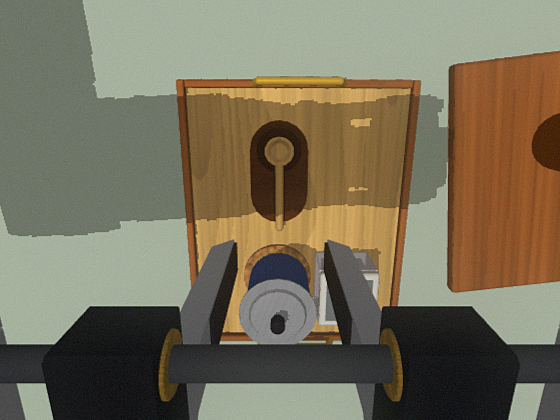

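View pics/s24z.png

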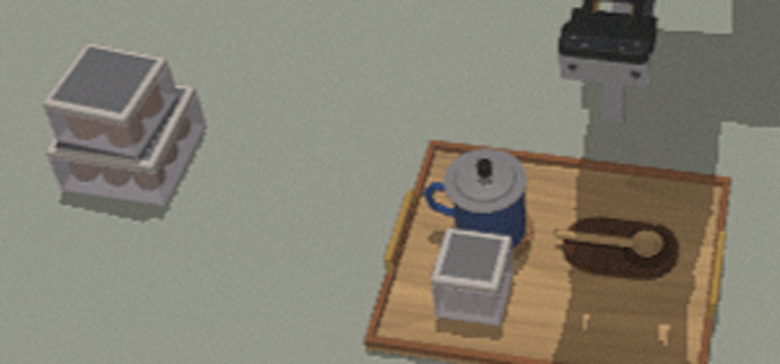

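```bash
python3 -m inch '{"grip":[0,0,0,0,0,0,0,0],"travel":[[-4,4,1],[-8,8,2],[-12,12,2],[-15,16,2],[-16,20,2],[-16,24,2],[-16,24,2],[-16,24,2]],"turn":[[0,0,0],[0,0,0],[0,0,0],[0,0,0],[0,0,0],[0,0,0],[0,0,0],[0,0,0]]}'
```

```text
clock: 40.22
eef_pos: [419.7, 261.7, 237.6]
eef_rot: [-3.14, -0.001, 1.5]
wrist_force: [-0.0, -0.2, 0.8]
finger_gap: 47.0
```

```bash
python3 - <<'E'
from m1 import *
a=np.load("scene0.npz")["p"]
p,d,c,s=cap("scene","s25")
print(manip.look_for("scene","large_container")[:1],manip.look_for("scene","funnel")[:1],manip.look_for("scene","middle_container")[:1])
x=np.hstack([cv2.resize(q[170:270,50:150],None,fx=3.9,fy=3.9) for q in (a,p)]); cv2.imwrite("pics/cmp.png",x[:,:,::-1])
p,d,c,s=cap("top","t25"); o=cv2.resize(p[120:230,225:475],None,fx=3.2,fy=3.2,interpolation=cv2.INTER_CUBIC);cv2.imwrite("pics/t25z.png",o[:,:,::-1])
E
```

```text
[{'bbox': [69.0, 214.0, 129.2, 259.6], 'p': 0.76}] [{'bbox': [447.3, 235.1, 490.3, 282.4], 'p': 0.65}] [{'bbox': [66.8, 197.3, 117.3, 240.3], 'p': 0.75}]
```

View pics/cmp.png

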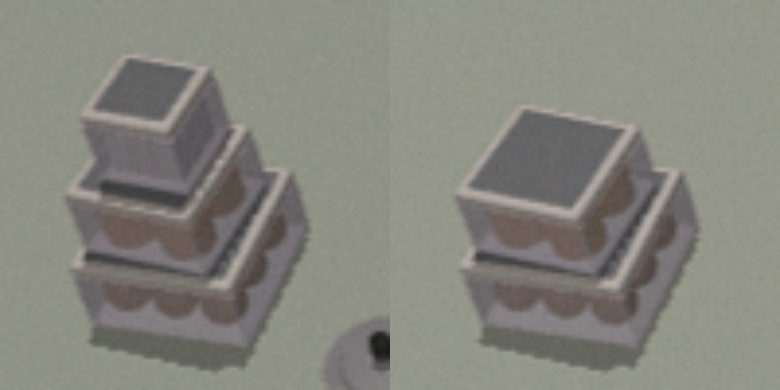

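View pics/t25z.png

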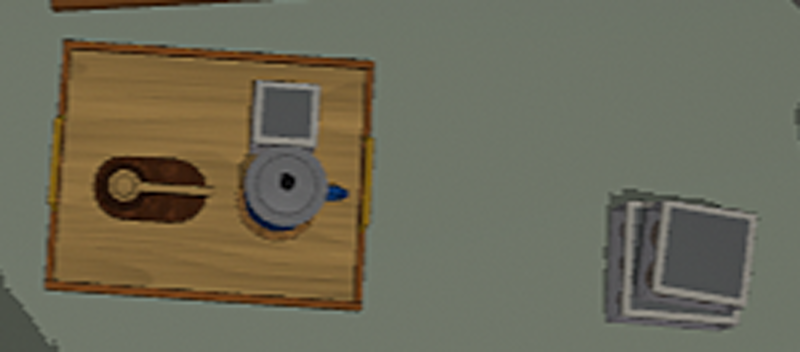

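The last pictures show the layout as asked: mug, infuser, sugar, rest and spoon are in place and the stack has not moved. I'm handing it in.

```bash
python3 -c "
from cell import manip
print(manip.sign_off())"
```

```text
the job is handed in; nothing more can be done
None
```

The tea tray is laid as asked and handed in at about 40 s; I got no verdict back.

In the order asked:
- **Mug:** on the coaster, with its handle to the right.
- **Infuser:** hanging level in the mug.
- **Sugar container:** about 75 mm behind the mug's centre and about 1 mm off its line, square to the tray.
- **Spoon rest:** left of the mug and level with it, along the tray's long sides, about 36 mm clear of the mug, dished end to the left.
- **Spoon:** along the rest, with its bowl in the hollow.

**Last checks:** in the final scene and top pictures everything stood in place. The middle and large containers looked the same as at the start. I only compared the funnel's detection box, which stayed within about 4 px. The gripper was empty and clear of everything.

**Disagreements:** the wrist camera read about 0.5–1.5 mm different in x from the arm's own position for the mug, rest and spoon, which is within the calibration tolerance. No check failed.

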